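Break down a spindle run-out check and put every part away

TASK

The run-out check of the grinder spindle is finished: take the set-up on the granite plate apart from the top down. First lay the spindle in both notches of its wooden rack, then put the large V-block, the small V-block and the drilled packing block each flat and right way up in the felt-lined wooden tray that fits it. Set everything down rather than dropping it, never let the spindle fall or lie anywhere lower than its rack, and do not shift the dial gauge stand.

Things in the scene. Friction and masses are not known exactly. Their poses are not given: they have to be found in the camera images.
- spindle_c (a point): Steel spindle along its y axis; point: on its axis at the centre of mass, the place to grip. 22 mm dia. from y -90 to 40 mm, collar 30 mm dia. to 50, thin 16 mm dia. end to 110. Starts in the grooves of both V-blocks (centred at y -62 and 80 mm, give or take 4), axis 58 mm above a black granite plate whose top is 50 mm above the bench. About 0.54 kg.
- vblock_large_c (a point): Large steel V-block, 50 (x) by 40 (y) by 54 mm high, groove along y in its top 22 mm wide, 11 deep; flat sides 50 mm apart across x. Point: its centre, 27 mm above its underside. Starts on the granite plate (top 50 mm above the bench) under the spindle's thick part, groove along the spindle. About 0.72 kg.
- vblock_small_c (a point): Small steel V-block, 30 (x) by 32 (y) by 32 mm high, groove along y in its top 20 mm wide, 10 deep; flat sides 30 mm apart across x. Point: its centre, 16 mm above its underside. Starts centred on top of the packing block, underside 75 mm above the bench, under the spindle's thin end. 0.2 kg.
- packing_c (a point): Packing block: flat ground steel block with rows of round holes, 50 (x) by 75 (y) by 25 mm high. Point: its centre, 12.5 mm above its underside. Starts flat on the granite plate (top 50 mm above the bench) under the small V-block, long side along the spindle. About 0.6 kg.
- spindle_rack: Fixed wooden rack; origin: centre of its underside on the bench. Base 90 (x) by 190 (y), 16 mm thick; two boards 18 mm thick, 70 wide, 89 high, centred at y -72 and 72 mm, each with a 90-degree notch 36 mm wide, 18 deep at x = 0. The spindle lies along y, either way round, its grip point over the origin (to 10 mm along y, collar clear of the boards), axis there 84 mm above the bench.
- tray_large: Fixed low wooden tray for the large V-block; origin: centre of its underside on the bench. Outside 86 (x) by 76 (y) mm, recess 66 (x) by 56 (y) mm lined with dark felt; floor 8 mm and rim 13 mm above the bench. The block lies in it with its x and y along the tray's.
- tray_small: Fixed low wooden tray for the small V-block, the smallest tray; origin: centre of its underside on the bench. Outside 66 (x) by 68 (y) mm, recess 46 (x) by 48 (y) mm, dark felt; floor 8 mm and rim 13 mm above the bench.
- tray_packing: Fixed low wooden tray for the packing block, the longest tray; origin: centre of its underside on the bench. Outside 86 (x) by 111 (y) mm, recess 66 (x) by 91 (y) mm, dark felt; floor 8 mm and rim 13 mm above the bench. The block lies in it with its x and y along the tray's.
- dial_stand: Bystander, loose: dial gauge stand, grey base 50 (x) by 60 (y) by 55 mm, post to 220 mm above the bench, round gauge on a side arm 90 mm to its -y; origin: centre of its underside.
Things that resemble listed ones, but are neither listed nor needed, are in the scene too. Leave any blue or yellow look-alike of the part that bears vblock_small_c alone.

How it is judged:
By the outcome, as a careful person would: the job done as asked, in the order asked, and still so for the second after the job is handed in, with the robot touching nothing.
It also fails if it takes over 144 s, if anything falls off the work surface, if the arm or the gripper's body presses on something with over 40 N, if the wrist force passes 120 N, or if a joint passes its speed limit or range.

ROBOT

A 6-joint arm with a two-finger parallel gripper is mounted at the origin on the work surface. World frame = base frame: x ahead of the robot, y to its left, z up, the work surface at z = 0. Lengths are in m, angles in rad, forces in N, time in s.
With the tool pointing down it reaches from about 0.35 to 0.975 m from the base axis. Payload 17.4 kg.
Tool frame: the origin (TCP) lies on the front face of the gripper's body, between the roots of the fingers; the fingertips stand 73 mm ahead of it and the grasp point (between the pads) lies arm.tcp_to_grasp ahead of it (arm.tcp_to_grasp is the distance from the TCP to the grasp point, in m); z points along the fingers, y is the direction in which the jaws open and shut (so a half turn about z gives the same grasp; the last joint's range is limited). The gripper opens to 85 mm and grips with 20 to 120 N. Pads are 22 mm wide; open, the fingers measure 114 mm over their backs; the gripper's body (76 mm by 85 mm) begins 54 mm behind the grasp point. The pads swing forward as they close: fully open they stand 13 mm farther back than shut.
Start: joints at [-1.261, 0.116, 1.442, -0, 1.584, -0.038], TCP at [0.23, -0.635, 0.304] pointing down, gripper open.
Joint ranges: [-2.83, 2.83], [-0.83, 2.19], [0.07, 2.5], [-1.14, 4.28], [0.01, 3], [-2.97, 2.97]. Speed limits (rad/s): [1.89, 1.89, 2.22, 3.14, 3.14, 3.14].

INTERFACE

Orientations are given as [roll, pitch, yaw] about the fixed x, y, z axes, in that order (R = Rz(yaw) Ry(pitch) Rx(roll)).
In Python, from workcell import arm gives the robot as it stands.
- The arm moves only by the tool servo_tool, never from a script. Its argument "motion" is a list that holds one entry, the list of rows, each a list of 7 numbers: the shift along the tool's x, y, z in mm, then the turn, a rotation vector about the tool's x, y, z in degrees, then the finger opening in mm, from 0 to 85.4. A call has 1 to 10 rows; each row shifts and turns the commanded pose from where the row before left it, along the tool's axes as they then stand; what a row does not reach is not made up. A row lasts 1/10 s, in which the tool goes at most 50 mm and 8.59 degrees, less where a joint would pass 70% of its speed; a pose out of reach is approached as far as the arm can. A call is refused whole if a number of a shift passes 50 or a number of a turn 8.59, either way. A call with a gripper value outside its range is refused whole. The fingers move at their own pace and stop on an object; the grip force is fixed at half the most. Time passes only in rows, so rows that do not move let the fingers close. It gives the time, the measured TCP pose, the force and the opening at its end, in the units of the state.
- arm.read_state(): the state, without advancing time (a new reading comes with each control period).
- arm.grab_frame(name): name is "side" or "top" or "wrist"; returns a dict with "img" (384x512x3 uint8, blue, green, red), "fovy" (degrees; the focal length in pixels is half the picture's height over the tangent of half this angle, whatever the lens; pixels are square), "cx", "cy" (the principal point, pixels), "k1" (the pictures are not rectified: a ray, as slopes to the right and down, at radius r is drawn at 1 + k1 r^2 times it, then the intrinsics apply), "pose" (4x4, takes a point from camera to world coordinates); the wrist camera has in their place "T_tool_cam" (4x4, takes a point from camera to tool coordinates, whose origin is the TCP and whose axes are the flange's). Camera axes: x right, y down, z forward; pixel columns grow to the right and rows downward; lengths in m; the calibration is good to about 2 mm. A picture is of the moment at which its call begins: read the wrist's pose just before it. There is no depth.
- arm.close_job(): hands the job in, once; it reports no verdict.
Trained networks look in the newest picture that a camera, given by its name, has taken for a name from the list of things; names that differ only in an ending like _2 or _b are one class to them, and where a whole thing is asked for, a point or a joint stands for the part that bears it (a point fixed in the world has none). Each returns a list of dicts, best first, with "score" (0 to 1); they miss things now and then, are a little off and sometimes report something else, mostly with a low value. They report only what shows in the picture. A call takes as long as a camera call. They do not tell look-alikes from the thing itself.
- arm.outline_of(camera, name): "pixels" (384x512 bool, what is visible of it).
- arm.spot_point(camera, name): "position" ([x, y, z] in m, in world coordinates, good to about 4 mm: a listed point, or the origin of a listed thing).
The state is a dict: "time": time; "qpos": joint angles; "qd": joint speeds; "joint_torque": joint torques, N m; "position": TCP position; "orientation": TCP orientation; "contact_force": force on the tool from outside, world axes, zero at the start; "ft_torque": the same for the moment, N m; "opening": finger opening in m.
Only numpy, scipy, OpenCV 4.12 (cv2) and the standard library are available. Lean on these libraries where they do the work, as an engineer would, in place of code of your own. Each camera call takes 0.05 s, during which the arm holds its last target.

## Working session

There is one attempt and no reset: what is moved stays moved. The work goes in short steps, Python scripts to look and compute and a tool call to move; the robot and the scene stay as the last step left them, time stands still between calls to the robot, and variables do not carry over. Pictures are saved under pics/ and viewed, and the job is handed in when it is done.

Besides the shell and the picture viewer there is one more tool, called after "Emit:" as a command line: name --argument value ..., lists and objects as JSON in quotes. servo_tool: Moves the arm, as the interface text tells. Its arguments: {"type":"object","properties":{"motion":{"type":"array","items":{"type":"array","items":{"type":"array","items":{"type":"number"}}}}},"required":["motion"]}

```bash
ls; mkdir -p pics
cat > h.py <<'E'
import numpy as np, cv2
from workcell import arm
from scipy.spatial.transform import Rotation as R
def Rm(o): return R.from_euler('xyz',o).as_matrix()
def snap(n,f):
    st=arm.read_state(); g=arm.grab_frame(n); cv2.imwrite('pics/'+f,g['img'])
    if 'pose' in g: T=np.array(g['pose'])
    else:
        W=np.eye(4);W[:3,:3]=Rm(st['orientation']);W[:3,3]=st['position'];T=W@np.array(g['T_tool_cam'])
    return g,T
def foc(g): return 192/np.tan(np.radians(g['fovy'])/2)
def proj(g,T,P):
    p=np.linalg.inv(T)@np.append(P,1); s=p[:2]/p[2]; s=s*(1+g['k1']*(s@s)); return foc(g)*s+[g['cx'],g['cy']]
def ray(g,T,u,v,z):
    d=(np.array([u,v])-[g['cx'],g['cy']])/foc(g); s=d.copy()
    for _ in range(20): s=d/(1+g['k1']*(s@s))
    r=T[:3,:3]@np.array([s[0],s[1],1]); o=T[:3,3]; return o+r*(z-o[2])/r[2]
E
python3 - <<'E'
from h import *
np.set_printoptions(precision=4,suppress=True)
s=arm.read_state();print(s, arm.tcp_to_grasp)
N=['spindle_c','vblock_large_c','vblock_small_c','packing_c','spindle_rack','tray_large','tray_small','tray_packing','dial_stand']
for c in ['top','side']:
    g,T=snap(c,c+'0.png'); print(c,T,g['fovy'],g['k1'])
    for n in N:
        for d in arm.spot_point(c,n)[:3]: 
            p=np.array(d['position']);print(c,n,round(d['score'],2),p,proj(g,T,p).round())
print(arm.read_state()['time'])
E
```

```text
pics
{'time': 0.0, 'qpos': array([-1.2608,  0.1165,  1.4423, -0.    ,  1.584 , -0.0378]), 'qd': array([ 0.0009, -0.0009,  0.0001,  0.0007,  0.0004, -0.0009]), 'joint_torque': array([ -0.0011, -73.1995, -63.2488,  -0.0001,   0.0065,  -0.    ]), 'position': array([ 0.23  , -0.6345,  0.3031]), 'orientation': array([-3.1404, -0.    ,  0.3478]), 'contact_force': array([-0.7122,  0.4973,  0.4672]), 'ft_torque': array([ 0.0089, -0.0296,  0.009 ]), 'opening': 0.0858883377318353} 0.0539
top [[-0.021  -0.9861  0.1648  0.4364]
 [-0.9998  0.0204 -0.0053  0.0172]
 [ 0.0018 -0.1648 -0.9863  1.0219]
 [ 0.      0.      0.      1.    ]] 47.72511587019447 -0.15763726682235582
top spindle_c 0.6 [ 0.5302 -0.2715  0.1057] [389. 212.]
top vblock_large_c 0.56 [ 0.5421 -0.3267  0.0778] [409. 207.]
top vblock_large_c 0.33 [ 0.7632 -0.2201  0.0008] [349. 123.]
top vblock_small_c 0.74 [ 0.5164 -0.0389  0.0163] [280. 224.]
top vblock_small_c 0.68 [ 0.5105 -0.1925  0.094 ] [352. 222.]
top vblock_small_c 0.5 [ 0.3888 -0.0697  0.0173] [294. 280.]
top packing_c 0.7 [ 0.5084 -0.1913  0.0687] [349. 224.]
top packing_
[... 666 characters left out ...]
 [ 0.3875 -0.0711  0.0158] [180. 284.]
side vblock_small_c 0.68 [ 0.5098 -0.1929  0.0921] [261. 278.]
side vblock_small_c 0.57 [ 0.5205 -0.0417  0.0158] [232. 251.]
side packing_c 0.64 [ 0.5096 -0.191   0.0643] [261. 287.]
side spindle_rack 0.92 [0.6422 0.2089 0.0009] [232. 179.]
side spindle_rack 0.67 [ 0.7566 -0.2174  0.0005] [368. 269.]
side tray_large 0.88 [ 0.4672  0.2014 -0.0002] [172. 201.]
side tray_large 0.59 [ 0.7567 -0.2193 -0.0011] [368. 270.]
side tray_small 0.94 [ 0.4498  0.3403 -0.0027] [149. 175.]
side tray_packing 0.88 [0.4542 0.0756 0.0068] [185. 232.]
side tray_packing 0.44 [ 0.4524  0.3405 -0.0005] [150. 174.]
side dial_stand 0.65 [ 0.7576 -0.2207 -0.0003] [369. 270.]
1.0
```

```bash
python3 -c "
import cv2
for n in ['top0','side0']:
    i=cv2.imread('pics/%s.png'%n); cv2.imwrite('pics/%sb.png'%n,cv2.resize(i,(800,600),interpolation=cv2.INTER_CUBIC))
i=cv2.imread('pics/top0.png')[160:290,90:260];cv2.imwrite('pics/t1.png',cv2.resize(i,None,fx=4.5,fy=4.5,interpolation=cv2.INTER_CUBIC))
i=cv2.imread('pics/top0.png')[110:290,260:450];cv2.imwrite('pics/t2.png',cv2.resize(i,None,fx=3.3,fy=3.3,interpolation=cv2.INTER_CUBIC))"
```

```text
(no output)
```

View pics/top0b.png

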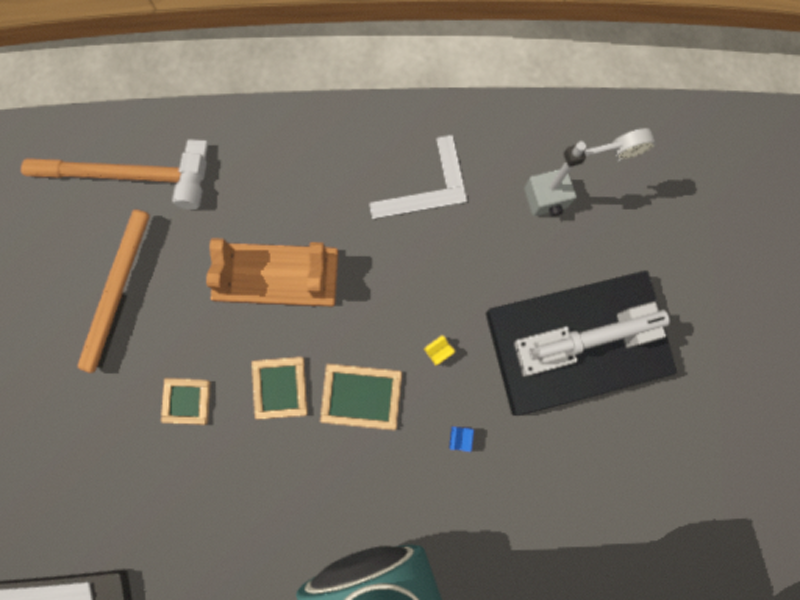

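View pics/side0b.png

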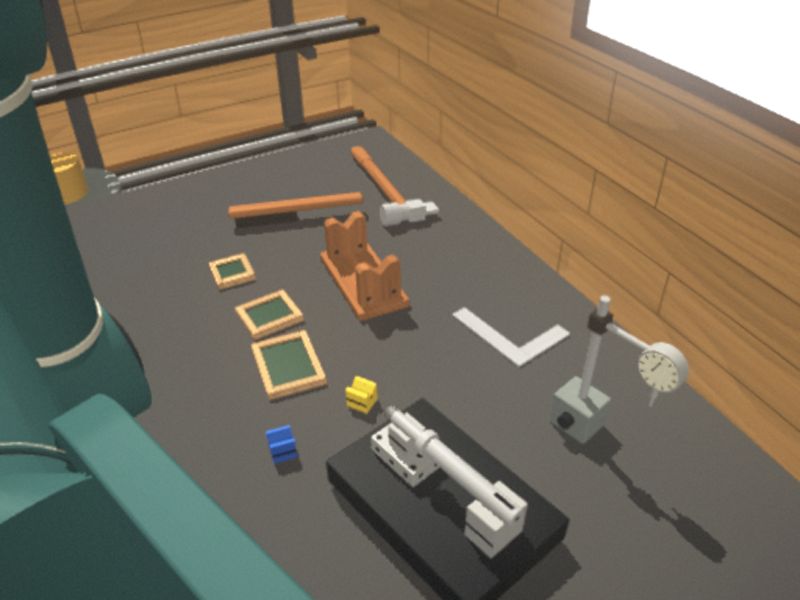

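View pics/t1.png

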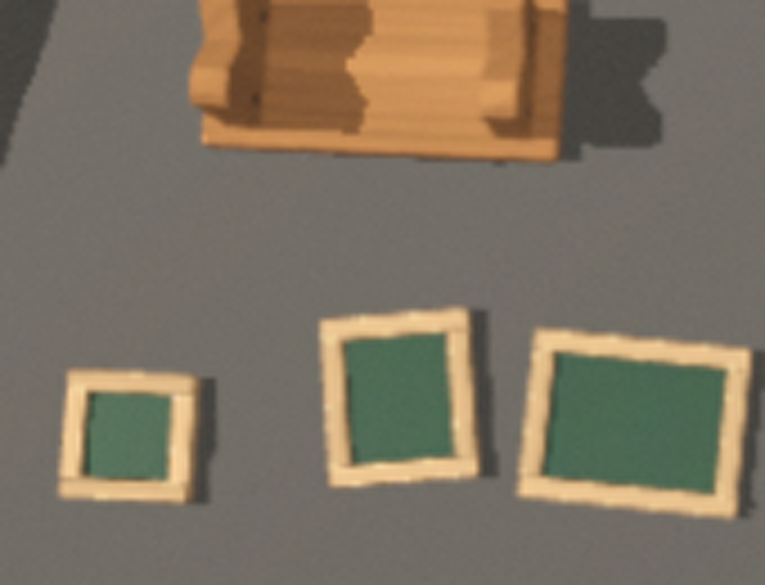

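View pics/t2.png

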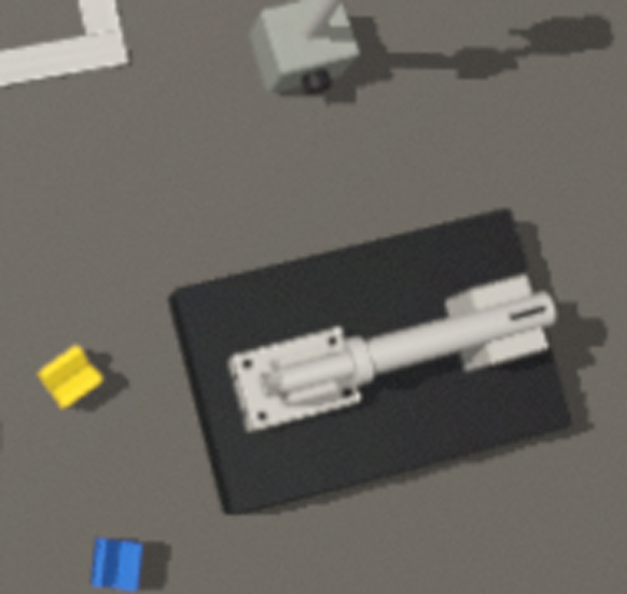

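```bash
cat > fit.py <<'E'
from h import *
from scipy.optimize import minimize
def box(cx,cy,z0,z1,wx,wy): return np.array([[cx+a*wx/2,cy+b*wy/2,z] for a in(-1,1) for b in(-1,1) for z in(z0,z1)])
def cyl(y0,y1,r,z,n=24):
    t=np.linspace(0,2*np.pi,n); return np.array([[r*np.cos(a),y,z+r*np.sin(a)] for a in t for y in(y0,y1)])
def tray(wx,wy): return [box(0,0,0,.013,wx,wy)]
def board(y):
    P=[(-35,16),(35,16),(35,89+16*0),(18,89),(0,71),(-18,89),(-35,89)]
    L=[[(-35,0),(-35,89),(-18,89),(0,71),(0,0)],[(35,0),(35,89),(18,89),(0,71),(0,0)]]
    return [np.array([[x/1e3,(y+d)/1e3,z/1e3] for x,z in l for d in(-9,9)]) for l in L]
M={'tray_large':tray(.086,.076),'tray_small':tray(.066,.068),'tray_packing':tray(.086,.111),
 'spindle_rack':[box(0,0,0,.016,.09,.19)]+board(-72)+board(72),
 'spindle_c':[cyl(-.09,.04,.011,.108),cyl(.04,.05,.015,.108),cyl(.05,.11,.008,.108)]}
S=4
def mask(g,T,parts,p,off):
    c,s=np.cos(p[2]),np.sin(p[2]); im=np.zeros((384*S,512*S),np.uint8)
    for P in parts:
        Q=P.copy(); Q[:,0]=p[0]+c*P[:,0]-s*P[:,1]; Q[:,1]=p[1]+s*P[:,0]+c*P[:,1]
        uv=np.array([proj(g,T,q) for q in Q]); h=cv2.convexHull(((uv+.5)*S).astype(np.float32))
        cv2.fillConvexPoly(im,h.round().astype(np.int32),255)
    return cv2.resize(im,(512,384),interpolation=cv2.INTER_AREA)/255.
def fit(views,name,p0,M=M):
    def cost(p):
        q=np.array([p[0]/1e3,p[1]/1e3,np.radians(p[2])]); c=0
        for g,T,o in views:
            m=mask(g,T,M[name],q,0); c+=np.abs(m-o).sum()/o.sum()
        return c/len(views)
    x0=[p0[0]*1e3,p0[1]*1e3,np.degrees(p0[2])]
    sx=np.array([x0,[x0[0]+6,x0[1],x0[2]],[x0[0],x0[1]+6,x0[2]],[x0[0],x0[1],x0[2]+6]])
    r=minimize(cost,x0,method='Nelder-Mead',options=dict(initial_simplex=sx,maxiter=90,xatol=.05,fatol=1e-4))
    return r.x,r.fun
E
python3 - <<'E'
from fit import *
np.set_printoptions(precision=2,suppress=True)
V={}
init={'spindle_c':(.53,-.268,.22),'spindle_rack':(.641,.207,0.03),'tray_large':(.467,.2,-.05),'tray_small':(.447,.34,.05),'tray_packing':(.452,.075,.08)}
for c in ['top','side']:
    g,T=snap(c,c+'1.png')
    for n in init:
        L=arm.outline_of(c,n)
        k=proj(g,T,np.append(init[n][:2],.108 if n=='spindle_c' else .005))
        def dist(l):
            m=np.argwhere(l['pixels']); return np.abs(m.mean(0)-k[::-1]).sum()
        L=[l for l in L if l['pixels'].sum()>20]
        l=min(L,key=dist); print(c,n,l['score'],l['pixels'].sum(),dist(l))
        V.setdefault(n,[]).append((g,T,l['pixels'].astype(float)))
for n in init:
    print(n,'both',*fit(V[n],n,init[n]))
    for i in (0,1): print('  ',['top','side'][i],*fit(V[n][i:i+1],n,init[n]))
E
```

```text
top spindle_c 0.74 901 5.946428974527095
top spindle_rack 0.45 1434 259.39882255925824
top tray_large 0.61 1225 1.0523510443827604
top tray_small 0.77 832 0.8952282663201316
top tray_packing 0.58 1729 0.6263606074651875
side spindle_c 0.74 1408 2.1403406265034164
side spindle_rack 0.71 873 239.40628817063245Traceback (most recent call last):
  File "<stdin>", line 13, in <module>
ValueError: min() iterable argument is empty
```

```bash
cat > run1.py <<'E'
from fit import *
np.set_printoptions(precision=2,suppress=True)
V={}
init={'spindle_c':(.53,-.268,.22),'spindle_rack':(.641,.207,0.03),'tray_large':(.467,.2,-.05),'tray_small':(.447,.34,.05),'tray_packing':(.452,.075,.08)}
G={c:snap(c,c+'2.png') for c in ['top','side']}
for c in G:
    g,T=G[c]
    for n in init:
        k=proj(g,T,np.append(init[n][:2],.108 if n=='spindle_c' else .005))
        if n=='spindle_rack':
            w=mask(g,T,M[n],np.array(init[n]),0); w=cv2.dilate(w,np.ones((17,17)))>.01
            im=g['img'].astype(int); o=w&((im[...,2]-im[...,0])>28); 
            V.setdefault(n,[]).append((g,T,o.astype(float))); cv2.imwrite(f'pics/rk_{c}.png',np.where(o[...,None],g['img'],0)[100:260,100:320].repeat(3,0).repeat(3,1));continue
        L=[l for l in arm.outline_of(c,n) if l['pixels'].sum()>20]
        dist=lambda l: np.abs(np.argwhere(l['pixels']).mean(0)-k[::-1]).sum()
        if not L: print('none',c,n);continue
        l=min(L,key=dist); print(c,n,l['score'],l['pixels'].sum(),dist(l))
        if dist(l)<12: V.setdefault(n,[]).append((g,T,l['pixels'].astype(float)))
for n in init:
    if n not in V: continue
    print(n,'both',*fit(V[n],n,init[n]))
    if len(V[n])==2:
      for i in (0,1): print('  ',['top','side'][i],*fit(V[n][i:i+1],n,init[n]))
E
python3 run1.py
```

```text
top spindle_c 0.78 766 4.831436349564399
top tray_large 0.81 1229 1.3007979316812168
top tray_small 0.96 785 0.24152756813298026
top tray_packing 0.7 1796 1.1733762749532275
side spindle_c 0.58 1306 2.034625526614832
side tray_large 0.87 780 1.4681390195751192
side tray_small 0.65 447 0.33727239164019807
side tray_packing 0.94 1392 1.1149167404062723
spindle_c both [ 526.64 -266.12   13.27] 0.1437188285203765
   top [ 526.44 -265.76   13.59] 0.19178313623099372
   side [ 526.9  -266.93   12.97] 0.08505840314686365
spindle_rack both [639.69 206.93  -3.63] 0.05174135121375495
   top [639.7  206.86  -3.88] 0.021605738168677335
   side [640.02 208.12  -3.66] 0.08151115484027144
tray_large both [466.   197.91   3.86] 0.06216951778312042
   top [466.15 197.8    3.81] 0.03959539877790009
   side [466.2  196.65   3.73] 0.07842634489693312
tray_small both [447.48 340.6   -4.35] 0.08143921048947941
   top [447.79 340.56  -4.82] 0.09067565879855126
   side [447.31 340.3   -3.57] 0.0669210861078212
tray_packing both [450.96  76.58  -6.71] 0.04496500562439859
   top [451.52  77.13  -7.36] 0.04408707803834229
   side [450.8   76.2   -6.08] 0.04066655397791301
```

```bash
cat > go.py <<'E'
from h import *
import sys
# usage: go.py x y z(mm) toolyaw(deg): total rotation (tool axes), then shift in axes after rotation
def show(x,y,z,yaw):
    s=arm.read_state(); A=Rm(s['orientation']); B=R.from_euler('xyz',[np.pi,0,np.radians(yaw)]).as_matrix()
    rv=np.degrees(R.from_matrix(A.T@B).as_rotvec()); d=np.array([x,y,z])-np.array(s['position'])*1e3
    print('t',round(s['time'],2),'pos',(s['position']*1e3).round(1),'rpy',np.degrees(s['orientation']).round(2),'F',s['contact_force'].round(1),'open',round(s['opening']*1e3,1))
    print('turn',rv.round(2),'shift after turn',(B.T@d).round(1),'| shift in present axes',(A.T@d).round(1),'len',np.linalg.norm(d).round())
show(*map(float,sys.argv[1:5]))
E
python3 go.py 527 -266 280 103.3
```

```text
t 2.0 pos [ 230.1 -634.6  303.9] rpy [-180.     -0.     19.93] F [-0.4  0.2 -0. ] open 85.6
turn [ -0.    -0.   -83.37] shift after turn [290.4 373.8  23.9] | shift in present axes [ 404.8 -245.3   23.9] len 474.0
```

Emit:
servo_tool --motion '[[[0, 0, 0, 0, 0, -8.34, 85], [0, 0, 0, 0, 0, -8.34, 85], [0, 0, 0, 0, 0, -8.34, 85], [0, 0, 0, 0, 0, -8.34, 85], [0, 0, 0, 0, 0, -8.34, 85], [0, 0, 0, 0, 0, -8.34, 85], [0, 0, 0, 0, 0, -8.34, 85], [0, 0, 0, 0, 0, -8.34, 85], [0, 0, 0, 0, 0, -8.34, 85], [0, 0, 0, 0, 0, -8.34, 85]]]'

```text
time: 3.0
position: [0.2301, -0.6346, 0.3039]
orientation: [-3.142, -0.0, 1.809]
contact_force: [0.2, 0.2, 0.9]
opening: 0.0852
```

Emit:
servo_tool --motion '[[[29, 37.4, 2.4, 0, 0, 0, 85], [29, 37.4, 2.4, 0, 0, 0, 85], [29, 37.4, 2.4, 0, 0, 0, 85], [29, 37.4, 2.4, 0, 0, 0, 85], [29, 37.4, 2.4, 0, 0, 0, 85], [29, 37.4, 2.4, 0, 0, 0, 85], [29, 37.4, 2.4, 0, 0, 0, 85], [29, 37.4, 2.4, 0, 0, 0, 85], [29, 37.4, 2.4, 0, 0, 0, 85], [29, 37.4, 2.4, 0, 0, 0, 85]]]'

```text
time: 4.0
position: [0.528, -0.2644, 0.2801]
orientation: [3.141, 0.0, 1.803]
contact_force: [0.7, -1.1, 0.3]
opening: 0.085
```

Emit:
servo_tool --motion '[[[0, 0, 0, 0, 0, 0, 85], [0, 0, 0, 0, 0, 0, 85]]]'

```text
time: 4.2
position: [0.5276, -0.2654, 0.2798]
orientation: [-3.141, -0.0, 1.805]
contact_force: [0.2, -0.9, -0.3]
opening: 0.085
```

```bash
python3 go.py 527 -266 162 103.3
cat > w.py <<'E'
from h import *
import sys
np.set_printoptions(precision=1,suppress=True)
g,T=snap('wrist',sys.argv[1]+'.png')
cv2.imwrite(f'pics/{sys.argv[1]}b.png',cv2.resize(g['img'],(768,576),interpolation=cv2.INTER_CUBIC))
s=arm.read_state()
print('cam pos',T[:3,3]*1e3)
for n in sys.argv[2:]:
    for d in arm.spot_point('wrist',n)[:2]:
        p=np.array(d['position']);print(n,round(d['score'],2),p*1e3,proj(g,T,p)*1.5)
E
python3 w.py w1 spindle_c vblock_large_c vblock_small_c packing_c
```

```text
t 4.2 pos [ 527.6 -265.4  279.8] rpy [-179.98   -0.    103.45] F [ 0.2 -0.9 -0.3] open 85.0
turn [-0.02 -0.    0.15] shift after turn [ -0.5  -0.7 117.8] | shift in present axes [ -0.5  -0.7 117.8] len 118.0
cam pos [ 511.  -199.5  349.5]
spindle_c 0.69 [ 528.4 -270.1  108.1] [386.  299.9]
vblock_large_c 0.61 [ 541.7 -330.    76.9] [384.4 376.2]
vblock_small_c 0.87 [ 511.9 -187.6   93.2] [391.9 141.1]
```

View pics/w1b.png

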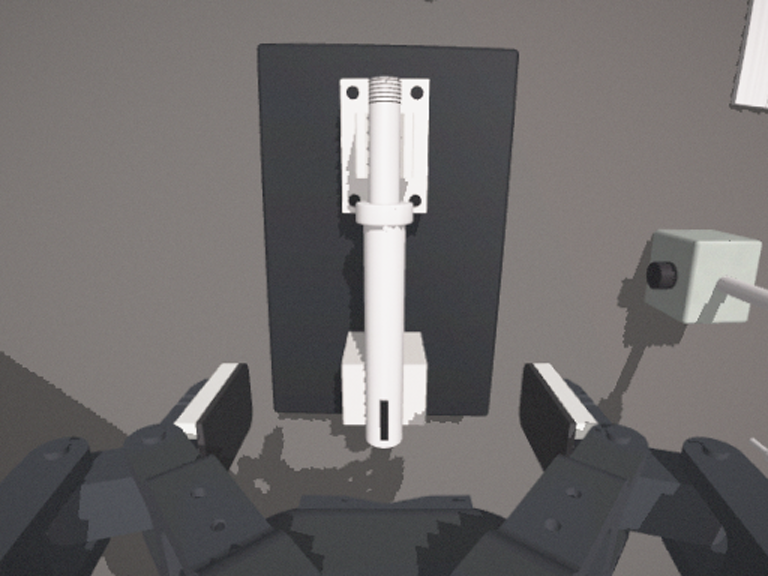

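```bash
cat > m1.py <<'E'
from h import *
np.set_printoptions(precision=1,suppress=True)
g,T=snap('wrist','w1c.png')
for u,v,z in [(385,425,.119),(385,440,.108),(385,76,.108),(384,223,.12),(384,203,.12),(363,300,.108),(405,300,.108),(364,400,.108),(402,400,.108),(258,44,.05),(518,49,.05)]:
    print(u,v,ray(g,T,u/1.5,v/1.5,z)*1e3)
s,c=np.sin(np.radians(13.45)),np.cos(np.radians(13.45))
for y in [-90,0,40,50,110]:
    print(y,proj(g,T,np.array([.5284-s*y/1e3,-.2677+c*y/1e3,.108]))*1.5)
E
python3 m1.py
```

```text
385 425 [ 543.2 -341.6  119. ]
385 440 [ 547.2 -358.5  108. ]
385 76 [ 500.7 -160.7  108. ]
384 223 [ 516.4 -229.7  120. ]
384 203 [ 514.2 -220.1  120. ]
363 300 [ 515.2 -274.9  108. ]
405 300 [ 537.6 -269.7  108. ]
364 400 [ 529.  -334.8  108. ]
402 400 [ 550.7 -329.7  108. ]
258 44 [ 419.7 -150.1   50. ]
518 49 [ 572.9 -116.9   50. ]
-90 [389.7 436.2]
0 [389.5 293. ]
40 [389.4 219.6]
50 [389.4 200.3]
110 [389.1  77. ]
```

```bash
python3 go.py 526.6 -268 162 103.2
```

```text
t 4.5 pos [ 526.6 -267.   280. ] rpy [1.7999e+02 1.0000e-02 1.0325e+02] F [0.2 0.3 0.8] open 85.1
turn [0.01 0.01 0.05] shift after turn [ -0.9  -0.2 118. ] | shift in present axes [ -0.9  -0.3 118. ] len 118.0
```

Emit:
servo_tool --motion '[[[-1, 0, 20, 0, 0, 0, 85], [0, 0, 20, 0, 0, 0, 80], [0, 0, 20, 0, 0, 0, 75], [0, 0, 18, 0, 0, 0, 70], [0, 0, 15, 0, 0, 0, 65], [0, 0, 10, 0, 0, 0, 60], [0, 0, 8, 0, 0, 0, 55], [0, 0, 7, 0, 0, 0, 50], [0, 0, 0, 0, 0, 0, 45], [0, 0, 0, 0, 0, 0, 40]]]'

```text
time: 5.5
position: [0.5275, -0.2672, 0.1623]
orientation: [3.141, 0.0, 1.803]
contact_force: [0.4, 0.4, 0.1]
opening: 0.0401
```

```bash
python3 w.py w2 spindle_c; python3 go.py 526.6 -268 162 103.2
```

```text
cam pos [ 511.  -201.3  232. ]
spindle_c 0.87 [ 528.5 -270.   109.8] [388.8 408.8]
t 5.6 pos [ 527.6 -267.3  162.6] rpy [1.7996e+02 4.0000e-02 1.0333e+02] F [ 0.2 -0.1  0.4] open 40.0
turn [0.04 0.04 0.13] shift after turn [-0.5 -1.1  0.6] | shift in present axes [-0.5 -1.1  0.6] len 1.0
```

View pics/w2b.png

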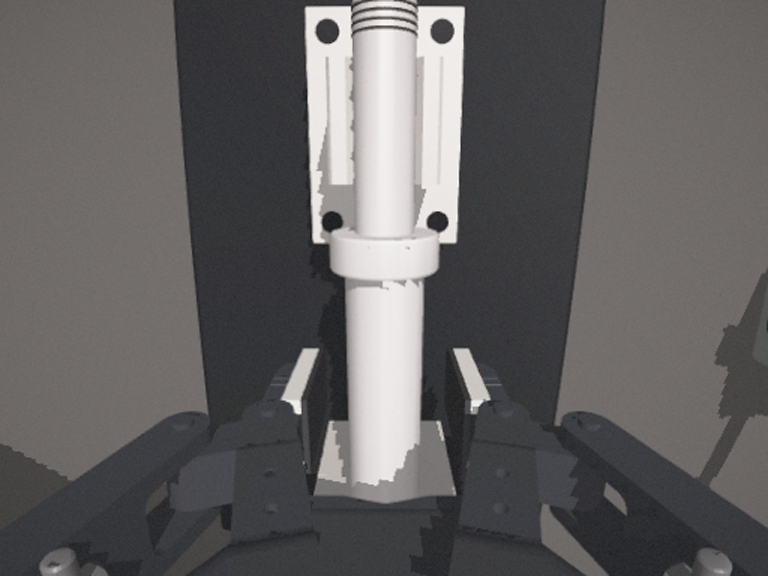

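Emit:
servo_tool --motion '[[[-2, 0, 0, 0, 0, 0, 30], [0, 0, 0, 0, 0, 0, 15], [0, 0, 0, 0, 0, 0, 0], [0, 0, 0, 0, 0, 0, 0], [0, 0, 0, 0, 0, 0, 0], [0, 0, 0, 0, 0, 0, 0]]]'

```text
time: 6.2
position: [0.5278, -0.2694, 0.1625]
orientation: [-3.142, 0.001, 1.803]
contact_force: [-5.0, -1.7, 5.8]
opening: 0.0204
```

Emit:
servo_tool --motion '[[[0, 0, 0, 0, 0, 0, 0], [0, 0, -2, 0, 0, 0, 0], [0, 0, -4, 0, 0, 0, 0], [0, 0, -6, 0, 0, 0, 0], [0, 0, -8, 0, 0, 0, 0], [0, 0, 0, 0, 0, 0, 0]]]'

```text
time: 6.8
position: [0.5282, -0.2693, 0.1835]
orientation: [3.14, 0.001, 1.803]
contact_force: [-0.4, -0.8, -3.5]
opening: 0.0205
```

```bash
python3 w.py w3 spindle_c; python3 go.py 639.7 207 260 86.3
```

```text
cam pos [ 511.7 -203.3  253.1]
spindle_c 0.62 [ 525.  -268.6  130.1] [377.5 394.2]
t 6.9 pos [ 527.9 -269.1  182.2] rpy [1.7998e+02 2.0000e-02 1.0333e+02] F [-0.5 -0.2 -4.5] open 20.2
turn [2.000e-02 1.000e-02 1.703e+01] shift after turn [482.3  80.8 -77.8] | shift in present axes [437.5 218.6 -77.9] len 495.0
```

View pics/w3b.png

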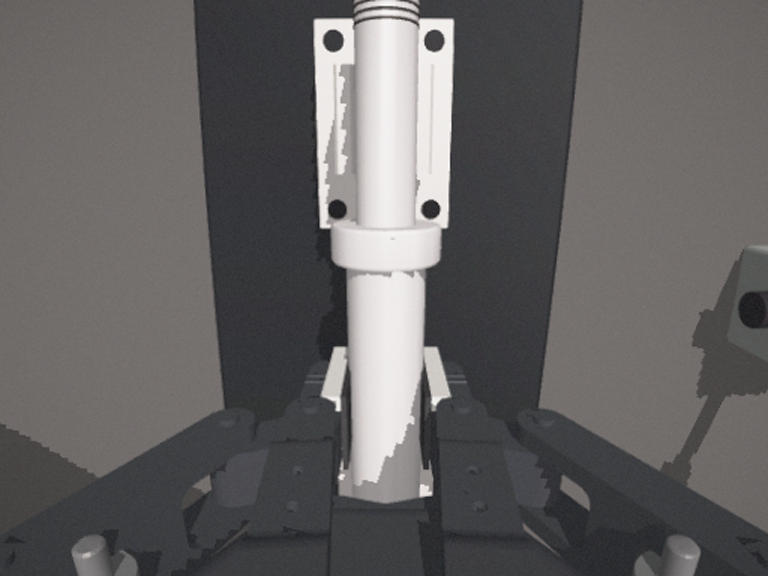

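Emit:
servo_tool --motion '[[[0, 0, -15, 0, 0, 0, 0], [0, 0, -20, 0, 0, 0, 0], [0, 0, -20, 0, 0, 0, 0], [0, 0, -15, 0, 0, 0, 0], [0, 0, -8, 0, 0, 0, 0], [0, 0, 0, 0, 0, 4, 0], [0, 0, 0, 0, 0, 5, 0], [0, 0, 0, 0, 0, 5, 0], [0, 0, 0, 0, 0, 3, 0], [0, 0, 0, 0, 0, 0, 0]]]'

```text
time: 7.9
position: [0.5277, -0.2691, 0.2596]
orientation: [-3.141, -0.0, 1.506]
contact_force: [-0.6, 0.1, -4.6]
opening: 0.0199
```

Emit:
servo_tool --motion '[[[18, 3, 0, 0, 0, 0, 0], [36, 6, 0, 0, 0, 0, 0], [48, 8.1, 0, 0, 0, 0, 0], [48, 8.1, 0, 0, 0, 0, 0], [48, 8.1, 0, 0, 0, 0, 0], [48, 8.1, 0, 0, 0, 0, 0], [48, 8.1, 0, 0, 0, 0, 0], [48, 8.1, 0, 0, 0, 0, 0], [48, 8.1, 0, 0, 0, 0, 0], [36, 6, 0, 0, 0, 0, 0]]]'

```text
time: 8.9
position: [0.6264, 0.1549, 0.2597]
orientation: [-3.141, -0.0, 1.51]
contact_force: [0.8, -1.2, -4.1]
opening: 0.0204
```

Emit:
servo_tool --motion '[[[30, 5, 0, 0, 0, 0, 0], [18, 3, 0, 0, 0, 0, 0], [8, 1, 0, 0, 0, 0, 0], [0, 0, 0, 0, 0, 0, 0], [0, 0, 0, 0, 0, 0, 0]]]'

```text
time: 9.4
position: [0.6391, 0.2058, 0.2599]
orientation: [-3.142, 0.0, 1.506]
contact_force: [0.4, -0.4, -4.5]
opening: 0.0204
```

```bash
python3 w.py w4 spindle_c spindle_rack; python3 go.py 639.7 207 160 86.3
python3 - <<'E'
from h import *
for c in ['side','top']:
    g,T=snap(c,c+'4.png')
    u=[int(x) for x in proj(g,T,np.array([.64,.207,.12]))]
    i=g['img'][max(0,u[1]-80):u[1]+80,max(0,u[0]-100):u[0]+100]
    cv2.imwrite(f'pics/{c}4b.png',cv2.resize(i,None,fx=3.5,fy=3.5,interpolation=cv2.INTER_CUBIC))
    for d in arm.spot_point(c,'spindle_c')[:2]: print(c,d['score'],d['position'])
E
```

```text
cam pos [642.9 273.5 329.6]
spindle_c 0.79 [639.9 205.  209.8] [390.  405.8]
t 9.55 pos [639.2 205.6 260.2] rpy [179.98   0.    86.27] F [-0.3 -0.8 -5.2] open 20.2
turn [ 0.02  0.   -0.03] shift after turn [  1.4   0.4 100.2] | shift in present axes [  1.4   0.4 100.2] len 100.0
side 0.7 [0.6458, 0.2072, 0.2054]
```

View pics/w4b.png

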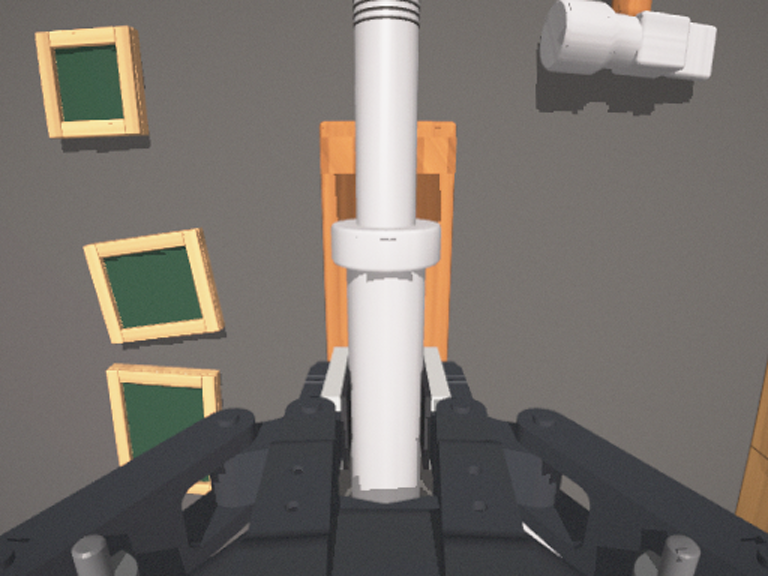

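View pics/side4b.png

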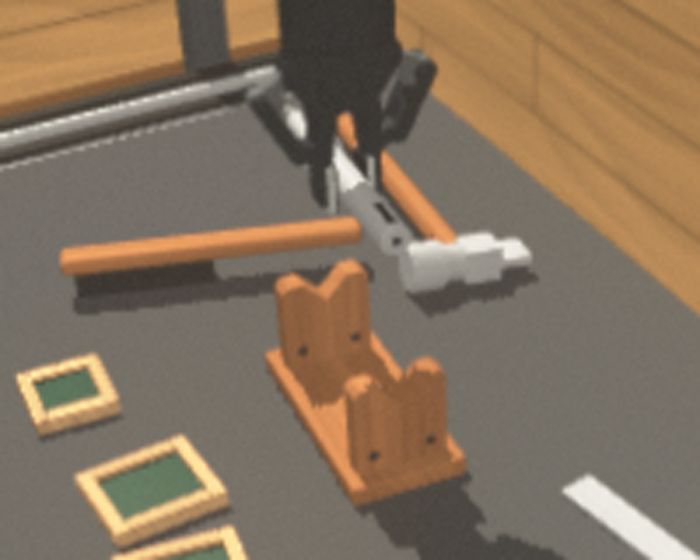

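Emit:
servo_tool --motion '[[[3, 0.4, 8, 0, -0.9, 0, 0], [3.6, 0, 16, 0, -0.8, 0, 0], [0, 0, 20, 0, 0, 0, 0], [0, 0, 20, 0, 0, 0, 0], [0, 0, 15, 0, 0, 0, 0], [0, 0, 12, 0, 0, 0, 0], [0, 0, 8, 0, 0, 0, 0], [0, 0, 5, 0, 0, 0, 0], [0, 0, 0, 0, 0, 0, 0], [0, 0, 0, 0, 0, 0, 0]]]'

```text
time: 10.75
position: [0.6401, 0.2107, 0.1565]
orientation: [3.141, 0.029, 1.507]
contact_force: [0.2, -0.0, -5.5]
opening: 0.0201
```

```bash
python3 go.py 639.7 208.6 139 86.3;  python3 - <<'E'
from h import *
for c in ['side','top']:
    g,T=snap(c,c+'5.png')
    u=[int(x) for x in proj(g,T,np.array([.64,.207,.08]))]
    i=g['img'][max(0,u[1]-60):u[1]+60,max(0,u[0]-80):u[0]+80]
    cv2.imwrite(f'pics/{c}5b.png',cv2.resize(i,None,fx=4.5,fy=4.5,interpolation=cv2.INTER_CUBIC))
E
```

```text
t 10.75 pos [640.1 210.7 156.5] rpy [179.95   1.69  86.32] F [ 0.2 -0.  -5.5] open 20.1
turn [0.05 1.69 0.02] shift after turn [-2.1 -0.3 17.5] | shift in present axes [-1.6 -0.3 17.6] len 18.0
```

View pics/side5b.png

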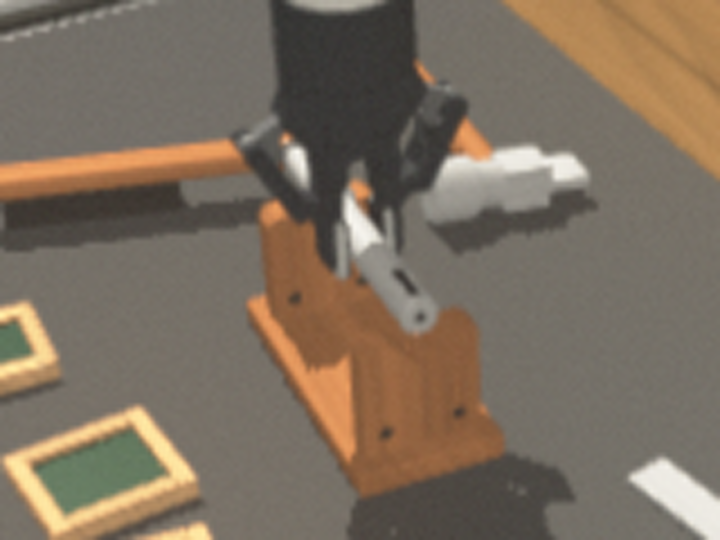

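Emit:
servo_tool --motion '[[[-1, 0, 5, 0, 0, 0, 0], [0, 0, 4, 0, 0, 0, 0], [0, 0, 3, 0, 0, 0, 0], [0, 0, 2, 0, 0, 0, 0], [0, 0, 1, 0, 0, 0, 0], [0, 0, 0, 0, 0, 0, 0]]]'

```text
time: 11.45
position: [0.6398, 0.2092, 0.1408]
orientation: [-3.141, 0.03, 1.507]
contact_force: [-0.1, -0.5, -4.1]
opening: 0.0203
```

Emit:
servo_tool --motion '[[[0, 0, 1, 0, 0, 0, 0], [0, 0, 0, 0, 0, 0, 0]]]'

```text
time: 11.65
position: [0.6398, 0.2092, 0.1399]
orientation: [3.142, 0.03, 1.507]
contact_force: [-0.3, -0.2, -3.9]
opening: 0.0202
```

Emit:
servo_tool --motion '[[[0, 0, 0.7, 0, 0, 0, 0], [0, 0, 0, 0, 0, 0, 0]]]'

```text
time: 11.85
position: [0.6399, 0.2092, 0.1394]
orientation: [3.141, 0.03, 1.507]
contact_force: [0.6, 0.4, -3.9]
opening: 0.0205
```

Emit:
servo_tool --motion '[[[0, 0, 0.7, 0, 0, 0, 0], [0, 0, 0, 0, 0, 0, 0]]]'

```text
time: 12.05
position: [0.6401, 0.2092, 0.1391]
orientation: [3.14, 0.029, 1.507]
contact_force: [1.5, 0.3, -0.6]
opening: 0.0202
```

Emit:
servo_tool --motion '[[[0, 0, 0.7, 0, 0, 0, 0], [0, 0, 0, 0, 0, 0, 0]]]'

```text
time: 12.25
position: [0.6403, 0.2092, 0.1388]
orientation: [3.14, 0.029, 1.507]
contact_force: [2.2, -0.7, 4.7]
opening: 0.0197
```

Emit:
servo_tool --motion '[[[0, 0, 0, 0, 0, 0, 22], [0, 0, 0, 0, 0, 0, 24], [0, 0, 0, 0, 0, 0, 28], [0, 0, 0, 0, 0, 0, 36], [0, 0, 0, 0, 0, 0, 46], [0, 0, 0, 0, 0, 0, 56], [0, 0, 0, 0, 0, 0, 56]]]'

```text
time: 12.95
position: [0.6398, 0.2091, 0.1378]
orientation: [-3.141, 0.03, 1.507]
contact_force: [0.3, -0.4, 0.5]
opening: 0.0561
```

```bash
python3 w.py w6 spindle_c;  python3 - <<'E'
from h import *
for c in ['side','top']:
    g,T=snap(c,c+'6.png')
    u=[int(x) for x in proj(g,T,np.array([.64,.207,.08]))]
    i=g['img'][max(0,u[1]-60):u[1]+60,max(0,u[0]-80):u[0]+80]
    cv2.imwrite(f'pics/{c}6b.png',cv2.resize(i,None,fx=4.5,fy=4.5,interpolation=cv2.INTER_CUBIC))
E
```

```text
cam pos [643.6 278.8 205.4]
spindle_c 0.76 [639.3 207.3  86.8] [386.1 403.2]
```

View pics/side6b.png

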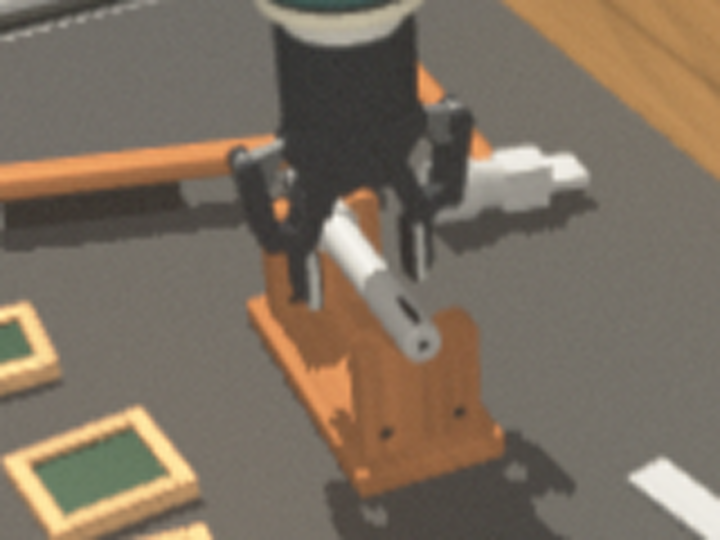

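View pics/w6b.png

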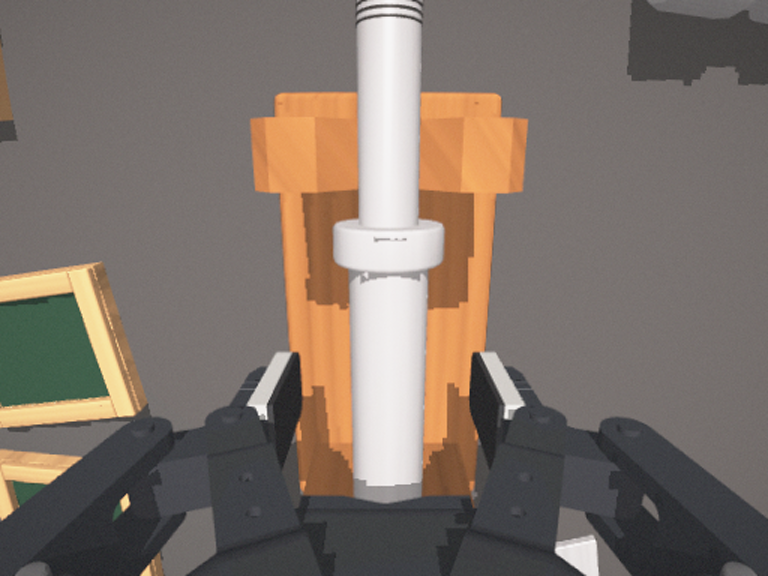

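Emit:
servo_tool --motion '[[[0, 0, -8, 0, 0, 0, 60], [0, 0, -16, 0, 0, 0, 70], [0, 0, -24, 0, 0, 0, 80], [0, 0, -30, 0, 0, 0, 85], [0, 0, -30, 0, 0, 0, 85], [0, 0, -22, 0, 0, 0, 85], [0, 0, -12, 0, 1.7, 0, 85], [0, 0, 0, 0, 0, -6, 85], [0, 0, 0, 0, 0, -6, 85], [0, 0, 0, 0, 0, -5, 85]]]'

```text
time: 14.15
position: [0.64, 0.2132, 0.2801]
orientation: [3.141, -0.001, 1.808]
contact_force: [1.4, 0.1, -0.6]
opening: 0.0847
```

```bash
python3 go.py 540 -326 280 103.3
```

```text
t 14.15 pos [640.  213.2 280.1] rpy [ 1.7997e+02 -8.0000e-02  1.0356e+02] F [ 1.4  0.1 -0.6] open 84.7
turn [ 0.03 -0.08  0.26] shift after turn [-5.018e+02 -2.213e+02  1.000e-01] | shift in present axes [-500.7 -223.6   -0.7] len 548.0
```

Emit:
servo_tool --motion '[[[-25, -11, 0, 0, 0, 0.2, 85], [-44, -19.5, 0, 0, 0, 0, 85], [-44, -19.5, 0, 0, 0, 0, 85], [-44, -19.5, 0, 0, 0, 0, 85], [-44, -19.5, 0, 0, 0, 0, 85], [-44, -19.5, 0, 0, 0, 0, 85], [-44, -19.5, 0, 0, 0, 0, 85], [-44, -19.5, 0, 0, 0, 0, 85], [-44, -19.5, 0, 0, 0, 0, 85], [-44, -19.5, 0, 0, 0, 0, 85]]]'

```text
time: 15.15
position: [0.5533, -0.2408, 0.2803]
orientation: [3.14, -0.001, 1.8]
contact_force: [1.4, 0.1, 0.2]
opening: 0.0853
```

Emit:
servo_tool --motion '[[[-44, -19.5, 0, 0, 0, 0, 85], [-25, -11, 0, 0, 0, 0, 85], [-11.5, -5, 0, 0, 0, 0, 85], [0, 0, 0, 0, 0, 0, 85], [0, 0, 0, 0, 0, 0, 85]]]'

```text
time: 15.65
position: [0.538, -0.3247, 0.2798]
orientation: [3.141, -0.001, 1.8]
contact_force: [0.4, 0.1, 0.8]
opening: 0.0851
```

```bash
python3 w.py w7 vblock_large_c vblock_small_c packing_c; python3 go.py 540 -326 280 103.3
```

```text
cam pos [ 521.8 -258.8  349.6]
vblock_large_c 0.76 [ 540.7 -328.2   75.3] [389.1 283.4]
vblock_small_c 0.71 [ 509.7 -191.    96. ] [392.   23.6]
t 15.85 pos [ 538.2 -324.4  280. ] rpy [179.98   0.   103.21] F [ 0.6  0.4 -0. ] open 84.6
turn [ 0.02  0.   -0.09] shift after turn [-2.   1.3 -0. ] | shift in present axes [-2.   1.3 -0. ] len 2.0
```

View pics/w7b.png

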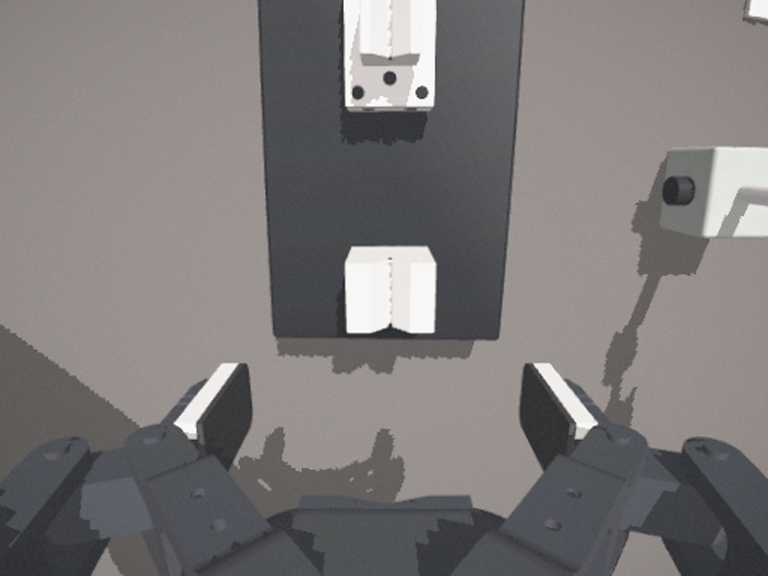

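```bash
python3 - <<'E'
from h import *
np.set_printoptions(precision=1,suppress=True)
g,T=snap('wrist','w7c.png')
P=[ray(g,T,u/1.5,v/1.5,z)*1e3 for u,v,z in [(345,262,.104),(435,262,.104),(345,333,.104),(436,333,.104)]]
for p in P: print(p)
c=sum(P)/4;print('c',c, 'w',np.linalg.norm(P[0]-P[1]),'l',np.linalg.norm(P[0]-P[2]),'yaw',np.degrees(np.arctan2(*(P[1]-P[0])[1::-1])))
P=[ray(g,T,u/1.5,v/1.5,z)*1e3 for u,v,z in [(345,109,.075),(434,109,.075)]]
print(P,'yaw',np.degrees(np.arctan2(*(P[1]-P[0])[1::-1])))
E
python3 go.py 541 -327.5 280 103.3
```

```text
[ 512.7 -314.4  104. ]
[ 560.6 -303.2  104. ]
[ 521.2 -354.9  104. ]
[ 571.7 -343.1  104. ]
c [ 541.5 -328.9  104. ] w 49.15106403932598 l 41.340778099617694 yaw 13.193226508454227
[array([ 493.2, -234.7,   75. ]), array([ 542.2, -223.1,   75. ])] yaw 13.230761506002715
t 15.9 pos [ 538.2 -324.5  280. ] rpy [179.98   0.   103.2 ] F [-0.   0.7  0.4] open 85.2
turn [ 0.02  0.   -0.1 ] shift after turn [-3.5  2.  -0. ] | shift in present axes [-3.5  2.  -0. ] len 4.0
```

Emit:
servo_tool --motion '[[[-3.8, 2, 15, 0, 0, 0, 85], [0, 0, 25, 0, 0, 0, 85], [0, 0, 25, 0, 0, 0, 85], [0, 0, 25, 0, 0, 0, 85], [0, 0, 22, 0, 0, 0, 85], [0, 0, 15, 0, 0, 0, 85], [0, 0, 10, 0, 0, 0, 80], [0, 0, 6, 0, 0, 0, 75], [0, 0, 0, 0, 0, 0, 70], [0, 0, 0, 0, 0, 0, 65]]]'

```text
time: 16.9
position: [0.5409, -0.3289, 0.1376]
orientation: [3.141, 0.001, 1.8]
contact_force: [0.3, -0.5, 0.7]
opening: 0.0649
```

```bash
python3 w.py w8 vblock_large_c; python3 go.py 541 -328 137 103.3
```

```text
cam pos [ 524.6 -262.9  207.2]
vblock_large_c 0.8 [ 542.8 -330.5   74.7] [392.  389.5]
t 17.0 pos [ 540.9 -328.9  137.7] rpy [1.7995e+02 6.0000e-02 1.0313e+02] F [ 0.7 -0.4  0.9] open 65.2
turn [ 0.05  0.06 -0.17] shift after turn [0.9 0.3 0.7] | shift in present axes [0.9 0.3 0.7] len 1.0
```

View pics/w8b.png

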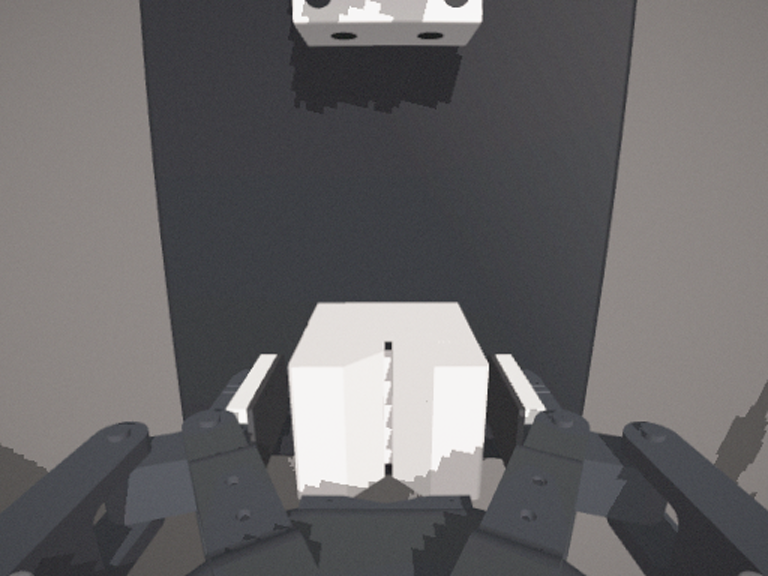

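Emit:
servo_tool --motion '[[[0, 0.4, 0, 0, 0, 0, 56], [0, 0, 0, 0, 0, 0, 50], [0, 0, 0, 0, 0, 0, 40], [0, 0, 0, 0, 0, 0, 40], [0, 0, 0, 0, 0, 0, 40], [0, 0, 0, 0, 0, 0, 40]]]'

```text
time: 17.6
position: [0.5416, -0.3287, 0.1377]
orientation: [3.14, 0.001, 1.8]
contact_force: [3.6, 1.6, 6.0]
opening: 0.0493
```

Emit:
servo_tool --motion '[[[0, 0, 0, 0, 0, 0, 40], [0, 0, -3, 0, 0, 0, 40], [0, 0, -6, 0, 0, 0, 40], [0, 0, -12, 0, 0, 0, 40], [0, 0, -18, 0, 0, 0, 40], [0, 0, -24, 0, 0, 0, 40], [0, 0, -24, 0, 0, 0, 40], [0, 0, -16, 0, 0, 0, 40], [0, 0, -8, 0, 0, 0, 40], [0, 0, 0, 0, 0, 0, 40]]]'

```text
time: 18.6
position: [0.5412, -0.3288, 0.249]
orientation: [3.141, 0.001, 1.8]
contact_force: [0.7, -0.5, -6.2]
opening: 0.0493
```

```bash
python3 w.py w9; python3 go.py 466 197.8 240 93.8
```

```text
cam pos [ 524.9 -262.7  318.6]
t 18.65 pos [ 541.  -328.6  247.6] rpy [-180.     -0.    103.13] F [ 0.4 -0.  -6.5] open 49.4
turn [-0.   -0.    9.33] shift after turn [530.2 -39.9   7.6] | shift in present axes [529.7  46.5   7.6] len 532.0
```

View pics/w9b.png

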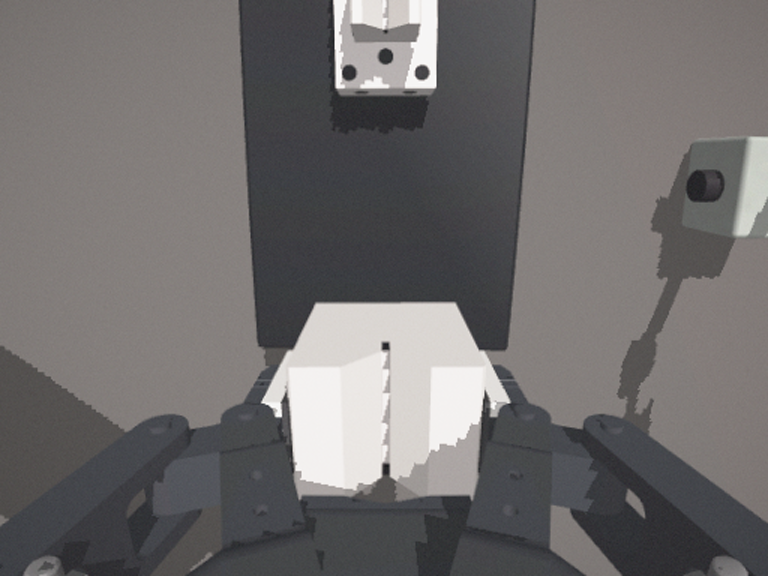

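Emit:
servo_tool --motion '[[[0, 0, 0, 0, 0, 3.3, 40], [0, 0, 0, 0, 0, 6, 40], [25, -1.9, 0, 0, 0, 0, 40], [42, -3.2, 0, 0, 0, 0, 40], [48, -3.6, 0, 0, 0, 0, 40], [48, -3.6, 0, 0, 0, 0, 40], [48, -3.6, 0, 0, 0, 0, 40], [48, -3.6, 0, 0, 0, 0, 40], [48, -3.6, 0, 0, 0, 0, 40], [48, -3.6, 0, 0, 0, 0, 40]]]'

```text
time: 19.65
position: [0.4897, 0.0255, 0.2465]
orientation: [-3.14, -0.0, 1.637]
contact_force: [1.4, 1.3, -6.8]
opening: 0.0493
```

Emit:
servo_tool --motion '[[[48, -3.6, 0, 0, 0, 0, 40], [48, -3.6, 0, 0, 0, 0, 40], [36, -2.7, 0, 0, 0, 0, 40], [24, -1.8, 0, 0, 0, 0, 40], [14, -1.1, 0, 0, 0, 0, 40], [5.2, -0.4, 0, 0, 0, 0, 40], [0, 0, 0, 0, 0, 0, 40], [0, 0, 0, 0, 0, 0, 40]]]'

```text
time: 20.45
position: [0.466, 0.1969, 0.2474]
orientation: [-3.141, 0.0, 1.637]
contact_force: [1.6, 0.3, -6.7]
opening: 0.0493
```

```bash
python3 w.py w10 tray_large; python3 go.py 466 197.8 98 93.8
```

```text
cam pos [460.9 264.5 317.1]
tray_large 0.97 [466.7 201.6   4.9] [387.6 256.9]
t 20.55 pos [466.1 196.8 247.7] rpy [-1.800e+02  1.000e-02  9.376e+01] F [-0.2  0.2 -6.5] open 49.7
turn [-0.    0.01 -0.04] shift after turn [  1.   -0.  149.7] | shift in present axes [  1.   -0.  149.7] len 150.0
```

View pics/w10b.png

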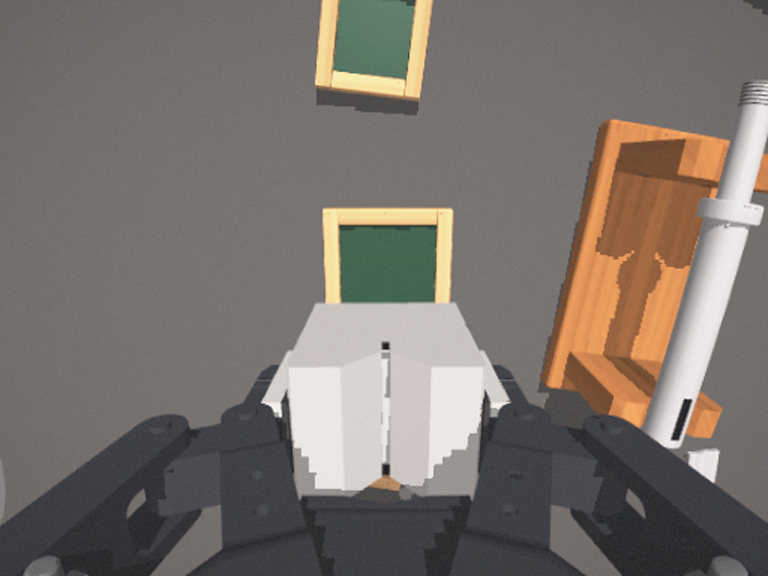

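Run:
```python
from h import *
np.set_printoptions(precision=1,suppress=True)
g,T=snap('wrist','w10c.png')
P=[ray(g,T,u/1.5,v/1.5,.013)*1e3 for u,v in [(324,209),(452,209)]]
print(P,np.linalg.norm(P[0]-P[1]),np.degrees(np.arctan2(*(P[1]-P[0])[1::-1])))
y=np.array([-np.sin(.066),np.cos(.066),0]); print((P[0]+P[1])/2-38*y)
```

```text
[array([422.8, 232.5,  13. ]), array([506.8, 238. ,  13. ])] 84.13815923758183 3.7575294131685295
[467.3 197.3  13. ]
```

Emit:
servo_tool --motion '[[[1.7, 0.4, 10, 0, 0, 0, 40], [0, 0, 20, 0, 0, 0, 40], [0, 0, 25, 0, 0, 0, 40], [0, 0, 25, 0, 0, 0, 40], [0, 0, 22, 0, 0, 0, 40], [0, 0, 16, 0, 0, 0, 40], [0, 0, 12, 0, 0, 0, 40], [0, 0, 8, 0, 0, 0, 40], [0, 0, 4, 0, 0, 0, 40], [0, 0, 0, 0, 0, 0, 40]]]'

```text
time: 21.6
position: [0.4662, 0.1994, 0.1058]
orientation: [3.142, -0.0, 1.638]
contact_force: [-0.1, -0.8, -7.1]
opening: 0.0491
```

```bash
python3 go.py 466.5 198.5 96 93.8
python3 - <<'E'
from h import *
for c in ['side']:
    g,T=snap(c,c+'11.png')
    u=[int(x) for x in proj(g,T,np.array([.467,.2,.05]))]
    i=g['img'][max(0,u[1]-60):u[1]+60,max(0,u[0]-80):u[0]+80]
    cv2.imwrite(f'pics/{c}11b.png',cv2.resize(i,None,fx=4.5,fy=4.5,interpolation=cv2.INTER_CUBIC))
E
```

```text
t 21.6 pos [466.2 199.4 105.8] rpy [180.    -0.    93.83] F [-0.1 -0.8 -7.1] open 49.1
turn [ 0.   -0.    0.03] shift after turn [-1.   0.2  9.8] | shift in present axes [-1.   0.2  9.8] len 10.0
```

View pics/side11b.png

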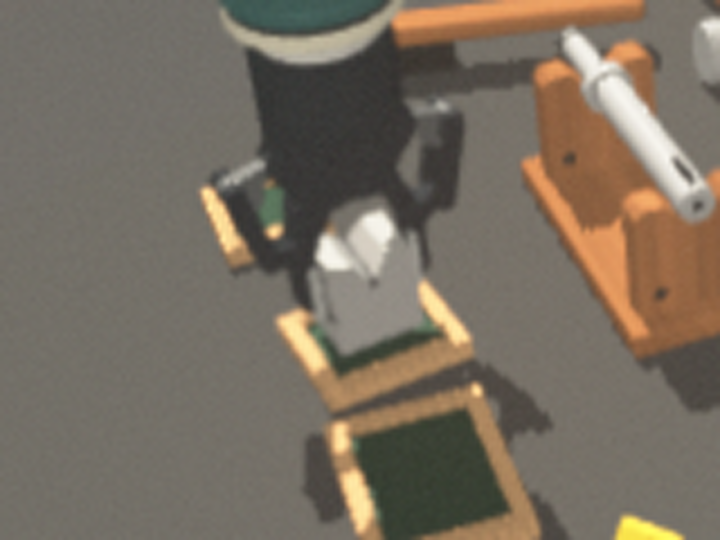

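Block is over the recess. Lower gently.

Emit:
servo_tool --motion '[[[-0.8, 0, 4, 0, 0, 0, 40], [0, 0, 3, 0, 0, 0, 40], [0, 0, 1, 0, 0, 0, 40], [0, 0, 0.7, 0, 0, 0, 40], [0, 0, 0, 0, 0, 0, 40]]]'

```text
time: 22.15
position: [0.4662, 0.1986, 0.097]
orientation: [-3.142, -0.0, 1.638]
contact_force: [-0.2, 0.9, -6.7]
opening: 0.0492
```

Emit:
servo_tool --motion '[[[0, 0, 0.7, 0, 0, 0, 40], [0, 0, 0, 0, 0, 0, 40]]]'

```text
time: 22.35
position: [0.4662, 0.1986, 0.0964]
orientation: [3.142, 0.0, 1.638]
contact_force: [0.2, 0.0, -7.1]
opening: 0.0493
```

Emit:
servo_tool --motion '[[[0, 0, 0.7, 0, 0, 0, 40], [0, 0, 0, 0, 0, 0, 40]]]'

```text
time: 22.55
position: [0.4662, 0.1987, 0.0957]
orientation: [3.141, -0.0, 1.638]
contact_force: [-0.1, -0.7, -6.9]
opening: 0.0493
```

Emit:
servo_tool --motion '[[[0, 0, 0.6, 0, 0, 0, 40], [0, 0, 0, 0, 0, 0, 40]]]'

```text
time: 22.75
position: [0.4662, 0.1987, 0.0956]
orientation: [3.142, -0.0, 1.638]
contact_force: [-4.0, -1.8, 1.9]
opening: 0.0496
```

Emit:
servo_tool --motion '[[[0, 0, 0.6, 0, 0, 0, 40], [0, 0, 0, 0, 0, 0, 40]]]'

```text
time: 22.95
position: [0.4662, 0.1987, 0.0956]
orientation: [-3.142, 0.0, 1.638]
contact_force: [-10.0, -3.5, 11.0]
opening: 0.0494
```

Emit:
servo_tool --motion '[[[0, 0, 0, 0, 0, 0, 52], [0, 0, 0, 0, 0, 0, 56], [0, 0, 0, 0, 0, 0, 62], [0, 0, 0, 0, 0, 0, 68], [0, 0, 0, 0, 0, 0, 70], [0, 0, -6, 0, 0, 0, 70], [0, 0, -14, 0, 0, 0, 70], [0, 0, -25, 0, 0, 0, 75], [0, 0, -35, 0, 0, 0, 80], [0, 0, -40, 0, 0, 0, 85]]]'

```text
time: 23.95
position: [0.4658, 0.1985, 0.2163]
orientation: [-3.141, 0.0, 1.638]
contact_force: [0.2, -0.1, -0.9]
opening: 0.0851
```

Emit:
servo_tool --motion '[[[0, 0, -40, 0, 0, 0, 85], [0, 0, -20, 0, 0, 0, 85], [0, 0, 0, 0, 0, -3.5, 85], [0, 0, 0, 0, 0, -6, 85]]]'

```text
time: 24.35
position: [0.4662, 0.1986, 0.2768]
orientation: [3.139, -0.0, 1.806]
contact_force: [0.2, 0.1, -0.2]
opening: 0.085
```

```bash
python3 w.py w12 vblock_large_c tray_large; python3 go.py 509 -190 250 103.3
```

```text
cam pos [449.4 264.5 346.5]
vblock_large_c 0.65 [466.5 196.7  37. ] [385.1 267.6]
t 24.5 pos [466.1 198.6 275.5] rpy [ 1.7995e+02 -1.0000e-02  1.0322e+02] F [-0.7 -0.1  0.3] open 85.1
turn [ 0.05 -0.01 -0.08] shift after turn [-388.1  -47.6   25.5] | shift in present axes [-388.1  -47.1   25.4] len 392.0
```

View pics/w12b.png

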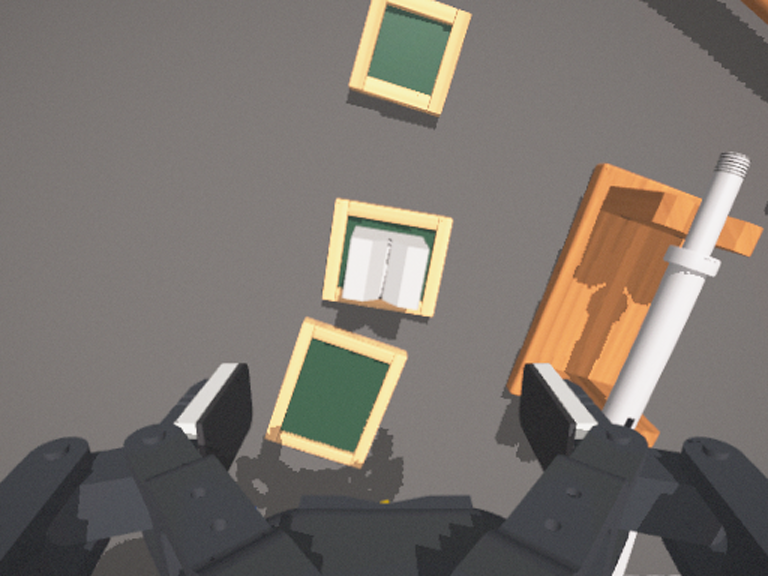

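Emit:
servo_tool --motion '[[[-20, -2.4, 0, 0, 0, 0, 85], [-40, -4.9, 0, 0, 0, 0, 85], [-46, -5.6, 0, 0, 0, 0, 85], [-46, -5.6, 0, 0, 0, 0, 85], [-46, -5.6, 0, 0, 0, 0, 85], [-46, -5.6, 0, 0, 0, 0, 85], [-46, -5.6, 0, 0, 0, 0, 85], [-46, -5.6, 0, 0, 0, 0, 85], [-32, -4, 0, 0, 0, 0, 85], [-20, -2.4, 0, 0, 0, 0, 85]]]'

```text
time: 25.5
position: [0.5094, -0.1922, 0.2747]
orientation: [-3.141, 0.0, 1.798]
contact_force: [-0.0, -0.5, 0.3]
opening: 0.0851
```

Emit:
servo_tool --motion '[[[0, 0, 12, 0, 0, 0, 85], [0, 0, 12, 0, 0, 0, 85], [0, 0, 0, 0, 0, 0, 85]]]'

```text
time: 25.8
position: [0.509, -0.1889, 0.2482]
orientation: [-3.139, -0.002, 1.803]
contact_force: [0.2, -0.4, -0.4]
opening: 0.0848
```

```bash
python3 w.py w13 vblock_small_c packing_c; python3 go.py 509 -190 155 103.3
```

```text
cam pos [ 492.8 -123.   318.1]
vblock_small_c 0.94 [383.1 -68.8  15.4] [231.1  33.9]
vblock_small_c 0.89 [516.5 -40.6  17.7] [456.2  36.7]
t 25.95 pos [ 509.7 -189.   250.7] rpy [179.99   0.   103.36] F [-0.5 -0.2 -0.3] open 85.2
turn [0.01 0.   0.06] shift after turn [-0.8 -0.9 95.7] | shift in present axes [-0.8 -0.9 95.7] len 96.0
```

View pics/w13b.png

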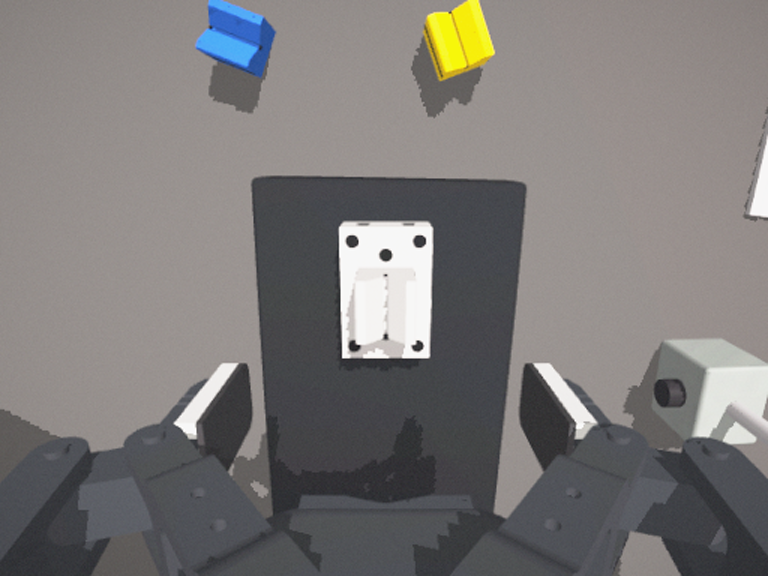

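Run:
```python
from h import *
np.set_printoptions(precision=1,suppress=True)
g,T=snap('wrist','w13c.png')
def q(L,z):
    P=[ray(g,T,u/1.5,v/1.5,z)*1e3 for u,v in L]
    print('c',sum(P)/4,'w',np.linalg.norm(P[0]-P[1]),'l',np.linalg.norm(P[0]-P[2]),'yaw',np.degrees(np.arctan2(*(P[1]-P[0])[1::-1])),np.degrees(np.arctan2(*(P[3]-P[2])[1::-1])))
q([(339,227),(433,227),(342,358),(430,358)],.075)
q([(357,279),(414,279),(355,341),(417,341)],.107)
print(proj(g,T,np.array([.5087,-.1885,.107]))*1.5)
i=cv2.imread('pics/w13c.png')[140:245,215:300]; cv2.imwrite('pics/w13d.png',cv2.resize(i,None,fx=5.5,fy=5.5,interpolation=cv2.INTER_CUBIC))
```

```text
c [ 510.2 -192.3   75. ] w 50.283350372462706 l 75.88662618633953 yaw 13.347162726180384 13.333243897102097
c [ 509.7 -191.   107. ] w 27.306479158779275 l 31.876102343679428 yaw 13.341667834237557 13.335191881310443
[385.  305.5]
```

View pics/w13d.png

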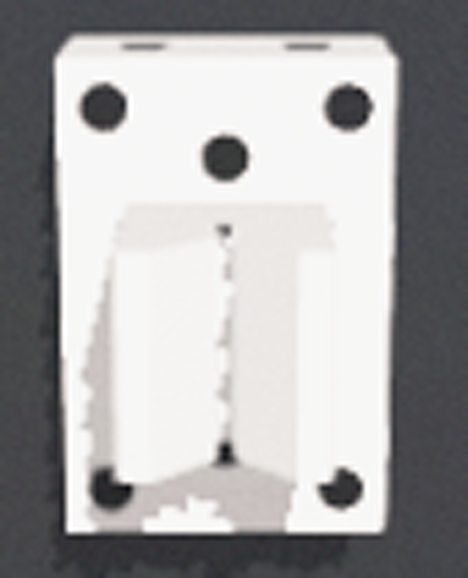

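Emit:
servo_tool --motion '[[[-2.3, 0, 10, 0, 0, 0, 85], [0, 0, 18, 0, 0, 0, 80], [0, 0, 20, 0, 0, 0, 75], [0, 0, 18, 0, 0, 0, 70], [0, 0, 12, 0, 0, 0, 65], [0, 0, 8, 0, 0, 0, 60], [0, 0, 5, 0, 0, 0, 55], [0, 0, 2, 0, 0, 0, 50], [0, 0, 0, 0, 0, 0, 45], [0, 0, 0, 0, 0, 0, 45]]]'

```text
time: 27.0
position: [0.5103, -0.1922, 0.1581]
orientation: [3.141, 0.001, 1.803]
contact_force: [0.8, 0.1, 0.2]
opening: 0.045
```

```bash
python3 w.py w14 vblock_small_c; python3 go.py 509.8 -191.3 157 103.3;python3 - <<'E'
from h import *
for c in ['side']:
    g,T=snap(c,c+'14.png')
    u=[int(x) for x in proj(g,T,np.array([.51,-.19,.08]))]
    i=g['img'][max(0,u[1]-60):u[1]+60,max(0,u[0]-80):u[0]+80]
    cv2.imwrite(f'pics/{c}14b.png',cv2.resize(i,None,fx=4.5,fy=4.5,interpolation=cv2.INTER_CUBIC))
E
```

```text
cam pos [ 493.8 -126.2  227.8]
vblock_small_c 0.89 [ 511.  -188.9   92.7] [391.8 371.8]
t 27.1 pos [ 510.3 -192.1  158. ] rpy [1.7997e+02 2.0000e-02 1.0333e+02] F [-0.2 -0.4  0.2] open 45.0
turn [0.03 0.02 0.03] shift after turn [ 0.9 -0.3  1. ] | shift in present axes [ 0.9 -0.3  1. ] len 1.0
```

View pics/w14b.png

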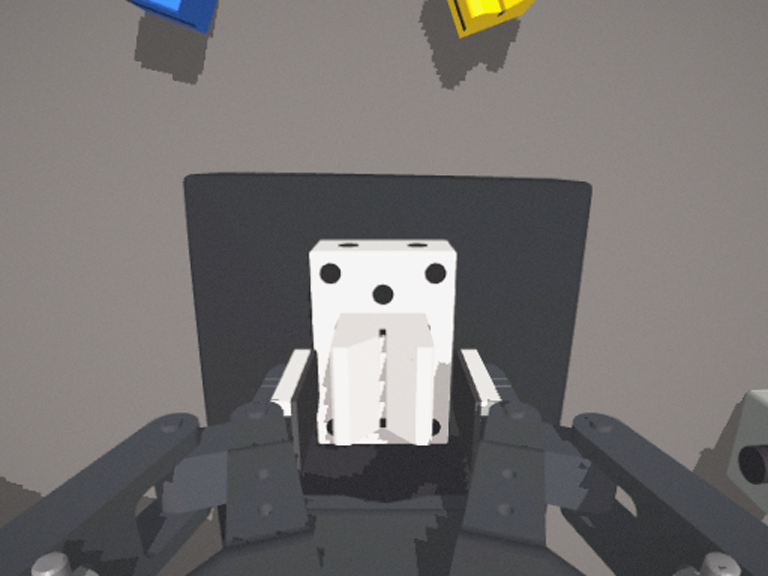

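View pics/side14b.png

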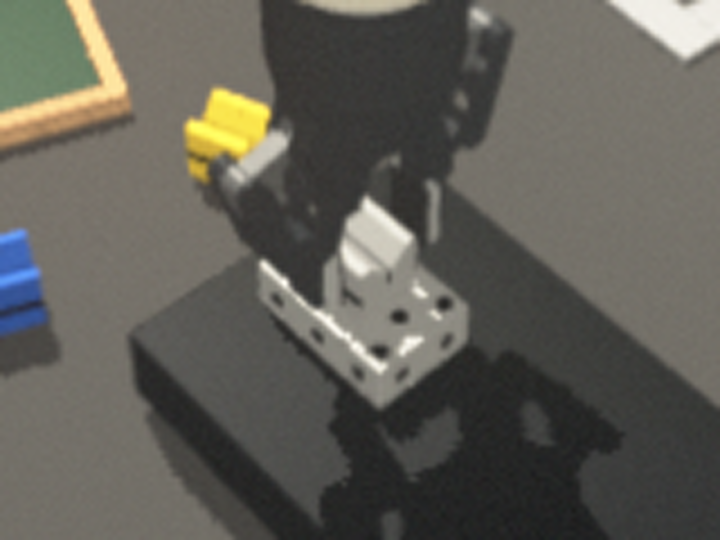

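Run:
```python
from h import *
np.set_printoptions(precision=1,suppress=True)
g,T=snap('wrist','w14c.png')
def q(L,z):
    P=[ray(g,T,u/1.5,v/1.5,z)*1e3 for u,v in L]
    print('c',sum(P)/4,'w',np.linalg.norm(P[0]-P[1]),'l',np.linalg.norm(P[0]-P[2]),'yaw',np.degrees(np.arctan2(*(P[1]-P[0])[1::-1])),np.degrees(np.arctan2(*(P[3]-P[2])[1::-1])))
q([(331,346),(434,346),(334,443),(430,443)],.107)
print(arm.read_state()['position'])
```

```text
c [ 508.2 -190.4  107. ] w 29.103246064884793 l 31.733735765408134 yaw 13.302929597298988 13.305279251824127
[ 0.5 -0.2  0.2]
```

Emit:
servo_tool --motion '[[[2, -1.5, 0.5, 0, 0, 0, 45], [0, 0, 0, 0, 0, 0, 38], [0, 0, 0, 0, 0, 0, 30], [0, 0, 0, 0, 0, 0, 20], [0, 0, 0, 0, 0, 0, 20], [0, 0, 0, 0, 0, 0, 20], [0, 0, 0, 0, 0, 0, 20]]]'

```text
time: 27.9
position: [0.5083, -0.1905, 0.1573]
orientation: [3.141, 0.0, 1.803]
contact_force: [0.3, 2.0, 5.8]
opening: 0.0289
```

Emit:
servo_tool --motion '[[[0, 0, -2, 0, 0, 0, 20], [0, 0, -5, 0, 0, 0, 20], [0, 0, -10, 0, 0, 0, 20], [0, 0, -18, 0, 0, 0, 20], [0, 0, -20, 0, 0, 0, 20], [0, 0, -15, 0, 0, 0, 20], [0, 0, -10, 0, 0, 0, 20], [0, 0, 0, 0, 0, 0, 20]]]'

```text
time: 28.7
position: [0.5085, -0.1906, 0.2385]
orientation: [3.14, 0.001, 1.803]
contact_force: [0.6, 1.0, -2.0]
opening: 0.0288
```

```bash
python3 w.py w15; python3 go.py 447.5 340.5 240 85.5
```

```text
cam pos [ 491.9 -124.6  308.1]
t 28.75 pos [ 508.3 -190.5  237.2] rpy [1.7997e+02 2.0000e-02 1.0333e+02] F [-0.3 -0.3 -2. ] open 28.5
turn [ 0.03  0.02 17.83] shift after turn [ 524.6 -102.2   -2.8] | shift in present axes [530.7  63.3  -2.9] len 534.0
```

View pics/w15b.png

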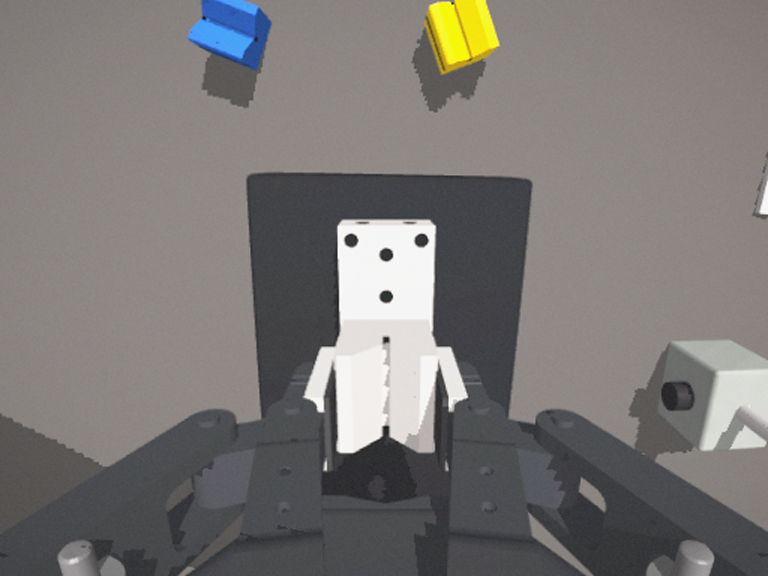

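Emit:
servo_tool --motion '[[[0, 0, 0, 0, 0, 4.7, 20], [0, 0, 0, 0, 0, 6.5, 20], [0, 0, 0, 0, 0, 6.5, 20], [25, -4.9, 0, 0, 0, 0, 20], [40, -7.8, 0, 0, 0, 0, 20], [48, -9.4, 0, 0, 0, 0, 20], [48, -9.4, 0, 0, 0, 0, 20], [48, -9.4, 0, 0, 0, 0, 20], [48, -9.4, 0, 0, 0, 0, 20], [48, -9.4, 0, 0, 0, 0, 20]]]'

```text
time: 29.75
position: [0.471, 0.12, 0.236]
orientation: [-3.141, 0.0, 1.494]
contact_force: [2.1, -0.8, -1.8]
opening: 0.0289
```

Emit:
servo_tool --motion '[[[48, -9.4, 0, 0, 0, 0, 20], [48, -9.4, 0, 0, 0, 0, 20], [40, -7.8, 0, 0, 0, 0, 20], [30, -5.8, 0, 0, 0, 0, 20], [22, -4.2, 0, 0, 0, 0, 20], [15, -2.9, 0, 0, 0, 0, 20], [10, -2, 0, 0, 0, 0, 20], [0, 0, 0, 0, 0, 0, 20], [0, 0, 0, 0, 0, 0, 20]]]'

```text
time: 30.65
position: [0.447, 0.3331, 0.2367]
orientation: [-3.141, 0.0, 1.494]
contact_force: [-0.0, -0.0, -1.5]
opening: 0.0292
```

```bash
python3 w.py w16 tray_small; python3 go.py 447.5 340.5 94 85.5
```

```text
cam pos [451.6 400.7 306.4]
tray_small 0.67 [451.7 341.2  -0.4] [392.1 252.9]
tray_small 0.55 [464.2 199.9  32. ] [425.2 459.3]
t 30.75 pos [447.  332.9 237. ] rpy [1.7999e+02 1.0000e-02 8.5570e+01] F [-0.4  0.1 -1.9] open 28.8
turn [0.01 0.01 0.07] shift after turn [ 7.60e+00 -1.00e-01  1.43e+02] | shift in present axes [ 7.60e+00 -1.00e-01  1.43e+02] len 143.0
```

View pics/w16b.png

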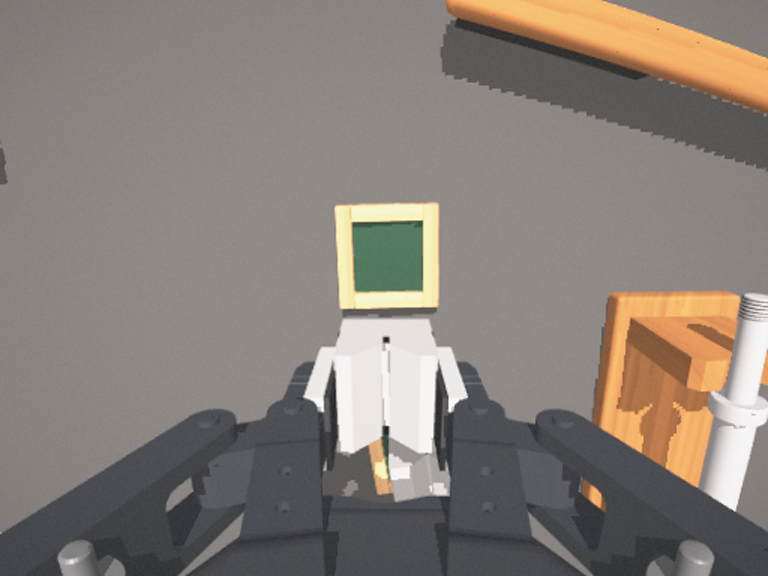

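Run:
```python
from h import *
np.set_printoptions(precision=1,suppress=True)
g,T=snap('wrist','w16c.png')
def q(L,z):
    P=[ray(g,T,u/1.5,v/1.5,z)*1e3 for u,v in L]
    print('c',sum(P)/4,'w',np.linalg.norm(P[0]-P[1]),'l',np.linalg.norm(P[0]-P[2]),'yaw',np.degrees(np.arctan2(*(P[1]-P[0])[1::-1])),np.degrees(np.arctan2(*(P[3]-P[2])[1::-1])))
q([(336,205),(439,203.5),(340,308),(438,307)],.013)
```

```text
c [449.2 340.9  13. ] w 65.13697452297598 l 68.34985318513527 yaw -3.601936326919681 -3.8301823916035467
```

Emit:
servo_tool --motion '[[[4, 0.7, 10, 0, 0, -0.3, 20], [3.8, 0, 20, 0, 0, 0, 20], [0, 0, 25, 0, 0, 0, 20], [0, 0, 25, 0, 0, 0, 20], [0, 0, 22, 0, 0, 0, 20], [0, 0, 15, 0, 0, 0, 20], [0, 0, 11, 0, 0, 0, 20], [0, 0, 7, 0, 0, 0, 20], [0, 0, 3, 0, 0, 0, 20], [0, 0, 0, 0, 0, 0, 20]]]'

```text
time: 31.8
position: [0.4482, 0.3416, 0.0992]
orientation: [3.141, -0.0, 1.5]
contact_force: [0.1, 0.2, -2.2]
opening: 0.0291
```

```bash
python3 w.py w17; python3 go.py 448.3 340.7 91 85.9
python3 - <<'E'
from h import *
for c in ['side']:
    g,T=snap(c,c+'17.png')
    u=[int(x) for x in proj(g,T,np.array([.45,.34,.03]))]
    i=g['img'][max(0,u[1]-60):u[1]+60,max(0,u[0]-80):u[0]+80]
    cv2.imwrite(f'pics/{c}17b.png',cv2.resize(i,None,fx=4.5,fy=4.5,interpolation=cv2.INTER_CUBIC))
E
```

```text
cam pos [452.4 409.2 168.9]
t 31.85 pos [448.3 341.6  99.5] rpy [ 1.7997e+02 -2.0000e-02  8.5930e+01] F [-0.5  0.9 -2.2] open 29.0
turn [ 0.03 -0.02  0.03] shift after turn [-0.9  0.1  8.5] | shift in present axes [-0.9  0.1  8.5] len 9.0
```

View pics/side17b.png

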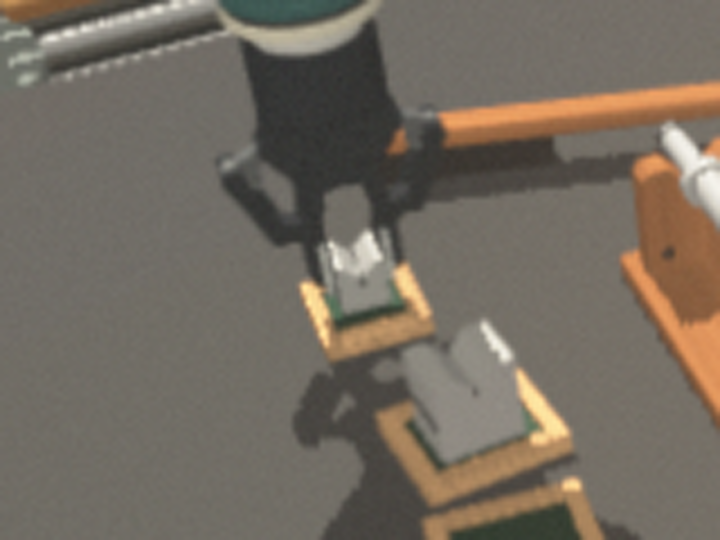

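View pics/w17b.png

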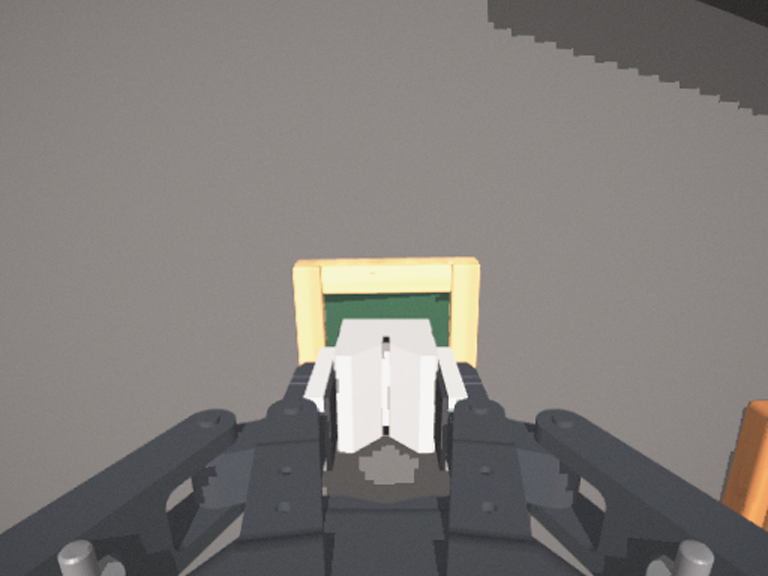

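Centred in the recess. Lower to contact (expected TCP ~90.3).

Emit:
servo_tool --motion '[[[-0.5, 0, 4, 0, 0, 0, 20], [0, 0, 3, 0, 0, 0, 20], [0, 0, 1, 0, 0, 0, 20], [0, 0, 0.5, 0, 0, 0, 20], [0, 0, 0, 0, 0, 0, 20]]]'

```text
time: 32.4
position: [0.4481, 0.341, 0.0905]
orientation: [-3.142, 0.0, 1.5]
contact_force: [0.1, -0.3, -2.1]
opening: 0.0287
```

Emit:
servo_tool --motion '[[[0, 0, 0.5, 0, 0, 0, 20], [0, 0, 0, 0, 0, 0, 20]]]'

```text
time: 32.6
position: [0.4481, 0.341, 0.0903]
orientation: [3.141, -0.0, 1.5]
contact_force: [-1.6, -1.7, 2.9]
opening: 0.0288
```

Emit:
servo_tool --motion '[[[0, 0, 0.5, 0, 0, 0, 20], [0, 0, 0, 0, 0, 0, 20]]]'

```text
time: 32.8
position: [0.4481, 0.341, 0.0903]
orientation: [3.141, -0.0, 1.5]
contact_force: [-4.6, -2.9, 9.9]
opening: 0.0292
```

Emit:
servo_tool --motion '[[[0, 0, 0, 0, 0, 0, 32], [0, 0, 0, 0, 0, 0, 36], [0, 0, 0, 0, 0, 0, 42], [0, 0, 0, 0, 0, 0, 48], [0, 0, 0, 0, 0, 0, 48], [0, 0, -6, 0, 0, 0, 50], [0, 0, -16, 0, 0, 0, 55], [0, 0, -30, 0, 0, 0, 65], [0, 0, -40, 0, 0, 0, 75], [0, 0, -45, 0, 0, 0, 85]]]'

```text
time: 33.8
position: [0.4476, 0.3407, 0.2287]
orientation: [-3.141, 0.0, 1.5]
contact_force: [0.5, -0.8, 0.7]
opening: 0.0844
```

Emit:
servo_tool --motion '[[[0, 0, -30, 0, 0, 0, 85], [0, 0, -10, 0, 0, 0, 85], [0, 0, 0, 0, 0, -5, 85], [0, 0, 0, 0, 0, -7, 85], [0, 0, 0, 0, 0, -5.4, 85]]]'

```text
time: 34.3
position: [0.4479, 0.3409, 0.2669]
orientation: [3.141, -0.0, 1.808]
contact_force: [0.4, -0.3, -0.5]
opening: 0.085
```

```bash
python3 w.py w18 vblock_small_c; python3 go.py 509.5 -191 270 103.3
```

```text
cam pos [431.1 406.7 336.6]
vblock_small_c 0.68 [448.7 341.8  26.4] [387.7 263.4]
t 34.4 pos [447.9 340.9 266.8] rpy [180.     0.   103.42] F [-0.2 -0.1 -0.4] open 84.7
turn [0.   0.   0.12] shift after turn [-531.8  -62.4   -3.2] | shift in present axes [-531.7  -63.5   -3.2] len 535.0
```

View pics/w18b.png

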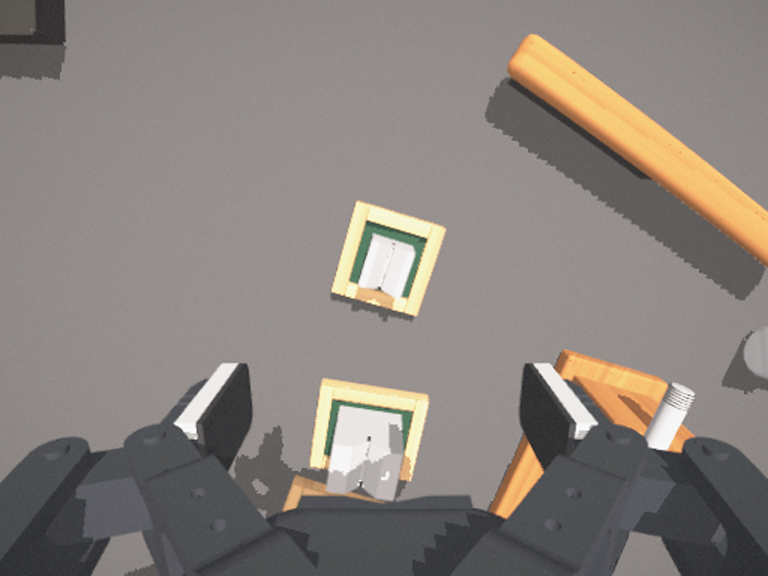

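Both V-blocks sit in their trays. Now the packing block.

Emit:
servo_tool --motion '[[[-22, -2.6, 0, 0, 0, 0, 85], [-42, -5, 0, 0, 0, 0, 85], [-48, -5.7, 0, 0, 0, 0, 85], [-48, -5.7, 0, 0, 0, 0, 85], [-48, -5.7, 0, 0, 0, 0, 85], [-48, -5.7, 0, 0, 0, 0, 85], [-48, -5.7, 0, 0, 0, 0, 85], [-48, -5.7, 0, 0, 0, 0, 85], [-48, -5.7, 0, 0, 0, 0, 85], [-48, -5.7, 0, 0, 0, 0, 85]]]'

```text
time: 35.4
position: [0.4992, -0.1092, 0.2669]
orientation: [3.141, 0.0, 1.8]
contact_force: [1.1, 0.3, 0.2]
opening: 0.0852
```

Emit:
servo_tool --motion '[[[-40, -4.8, 0, 0, 0, 0, 85], [-25, -3, 6, 0, 0, 0, 85], [-14, -1.7, 6, 0, 0, 0, 85], [-5, -0.6, 6, 0, 0, 0, 85], [0, 0, 0, 0, 0, 0, 85], [0, 0, 0, 0, 0, 0, 85]]]'

```text
time: 36.0
position: [0.5091, -0.1903, 0.2485]
orientation: [-3.142, -0.0, 1.804]
contact_force: [0.5, 0.7, -0.4]
opening: 0.0851
```

```bash
python3 w.py w19 packing_c; python3 go.py 509.5 -191 131 103.3
```

```text
cam pos [ 492.6 -124.3  318.2]
packing_c 0.66 [ 506.5 -192.2   63.1] [381.3 287.3]
t 36.1 pos [ 509.2 -190.3  248.9] rpy [1.7997e+02 1.0000e-02 1.0338e+02] F [-0.  -0.3 -0.2] open 85.3
turn [0.03 0.01 0.08] shift after turn [-8.000e-01  1.000e-01  1.179e+02] | shift in present axes [-7.000e-01  1.000e-01  1.179e+02] len 118.0
```

View pics/w19b.png

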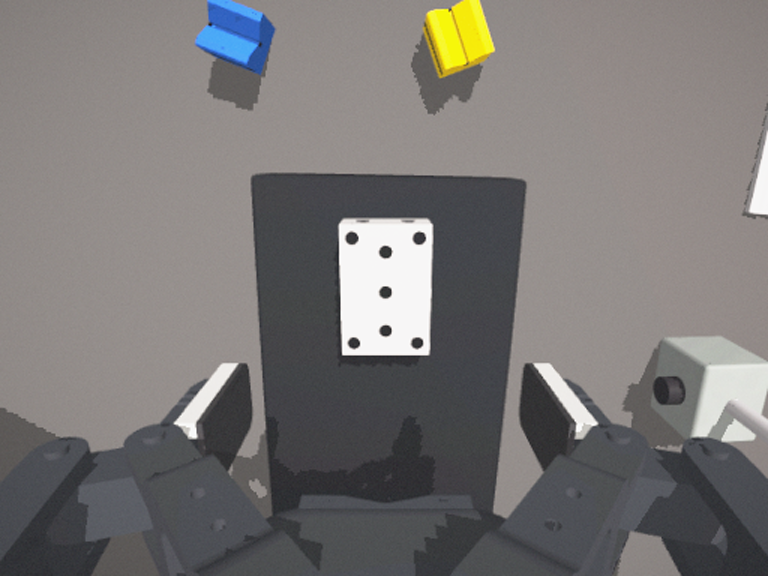

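Run:
```python
from h import *
g,T=snap('wrist','w19c.png')
print(ray(g,T,385.5/1.5,292/1.5,.075)*1e3,arm.read_state()['position'])
```

```text
[ 508.96434543 -191.33584694   75.        ] [ 0.5092253  -0.19039625  0.24893122]
```

Emit:
servo_tool --motion '[[[-1, 0, 10, 0, 0, 0, 85], [0, 0, 20, 0, 0, 0, 85], [0, 0, 25, 0, 0, 0, 85], [0, 0, 22, 0, 0, 0, 85], [0, 0, 15, 0, 0, 0, 80], [0, 0, 10, 0, 0, 0, 75], [0, 0, 7, 0, 0, 0, 70], [0, 0, 5, 0, 0, 0, 65], [0, 0, 0, 0, 0, 0, 65], [0, 0, 0, 0, 0, 0, 65]]]'

```text
time: 37.15
position: [0.5095, -0.1924, 0.1351]
orientation: [3.141, 0.0, 1.803]
contact_force: [0.6, -0.6, 1.2]
opening: 0.0647
```

```bash
python3 w.py w20 packing_c; python3 go.py 509.5 -191 131 103.3;python3 - <<'E'
from h import *
np.set_printoptions(precision=1,suppress=True)
g,T=snap('side','side20.png')
u=[int(x) for x in proj(g,T,np.array([.51,-.19,.08]))]
i=g['img'][max(0,u[1]-50):u[1]+50,max(0,u[0]-65):u[0]+65]
cv2.imwrite(f'pics/side20b.png',cv2.resize(i,None,fx=5.5,fy=5.5,interpolation=cv2.INTER_CUBIC))
E
```

```text
cam pos [ 493.  -126.4  204.8]
packing_c 0.83 [ 506.4 -187.4   63.4] [381.6 356.6]
t 37.25 pos [ 509.5 -192.4  135.1] rpy [1.7995e+02 3.0000e-02 1.0332e+02] F [-0.2 -0.3  0.5] open 65.0
turn [0.05 0.03 0.02] shift after turn [1.3 0.3 4.1] | shift in present axes [1.3 0.3 4.1] len 4.0
```

View pics/w20b.png

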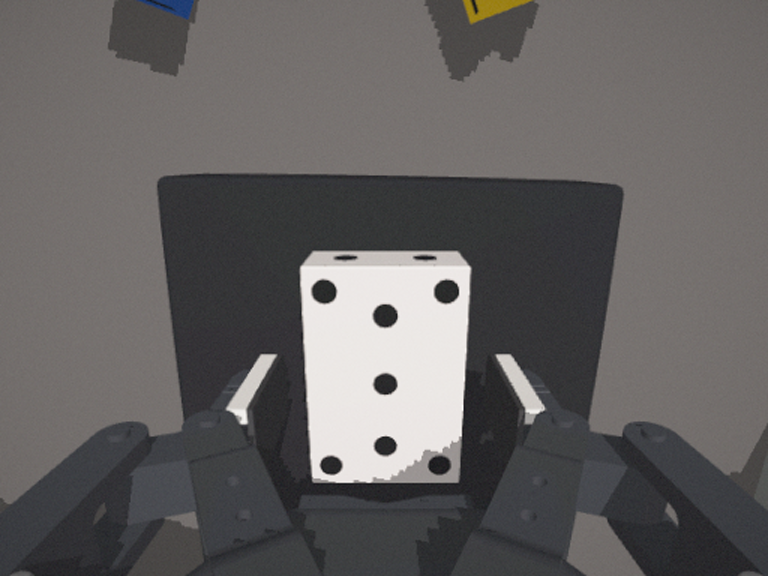

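View pics/side20b.png

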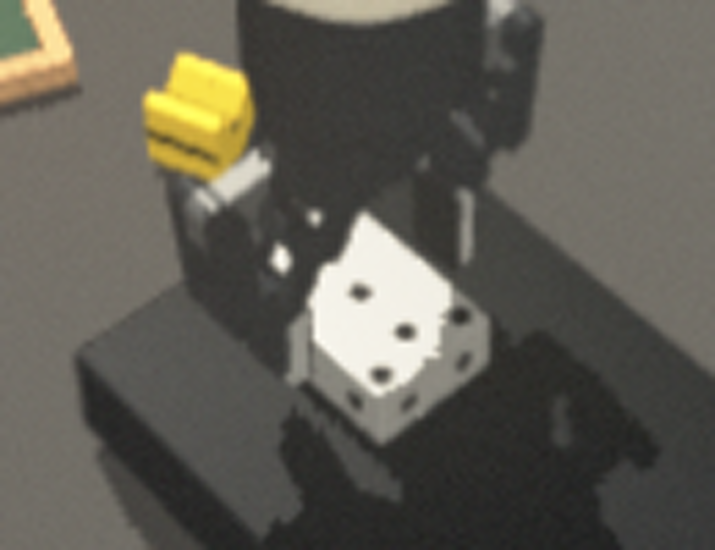

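Run:
```python
from h import *
g,T=snap('wrist','w20c.png')
print(ray(g,T,385.5/1.5,384/1.5,.075)*1e3,arm.read_state()['position'])
```

```text
[ 508.54785087 -191.13274243   75.        ] [ 0.50945565 -0.19232543  0.1349434 ]
```

Emit:
servo_tool --motion '[[[1.3, -0.5, 2, 0, 0, 0, 62], [0, 0, 2, 0, 0, 0, 58], [0, 0, 0, 0, 0, 0, 54], [0, 0, 0, 0, 0, 0, 48], [0, 0, 0, 0, 0, 0, 40], [0, 0, 0, 0, 0, 0, 40], [0, 0, 0, 0, 0, 0, 40], [0, 0, 0, 0, 0, 0, 40]]]'

```text
time: 38.15
position: [0.5087, -0.1911, 0.1308]
orientation: [3.141, 0.0, 1.803]
contact_force: [-1.5, 2.0, 5.4]
opening: 0.0485
```

Emit:
servo_tool --motion '[[[0, 0, -1, 0, 0, 0, 40], [0, 0, -2, 0, 0, 0, 40], [0, 0, -5, 0, 0, 0, 40], [0, 0, -10, 0, 0, 0, 40], [0, 0, -18, 0, 0, 0, 40], [0, 0, -22, 0, 0, 0, 40], [0, 0, -22, 0, 0, 0, 40], [0, 0, -15, 0, 0, 0, 40], [0, 0, -8, 0, 0, 0, 40], [0, 0, 0, 0, 0, 0, 40]]]'

```text
time: 39.15
position: [0.5087, -0.1912, 0.2344]
orientation: [3.14, 0.001, 1.803]
contact_force: [-0.3, -0.4, -5.4]
opening: 0.0484
```

```bash
python3 w.py w21; python3 go.py 451 76.7 234 83.2
```

```text
cam pos [ 492.2 -125.2  304.1]
t 39.2 pos [ 508.5 -191.1  233.3] rpy [-180.      0.    103.33] F [ 0.4  0.2 -5.8] open 48.3
turn [-0.    0.   20.13] shift after turn [259.1 -88.8  -0.7] | shift in present axes [273.8   5.8  -0.8] len 274.0
```

View pics/w21b.png

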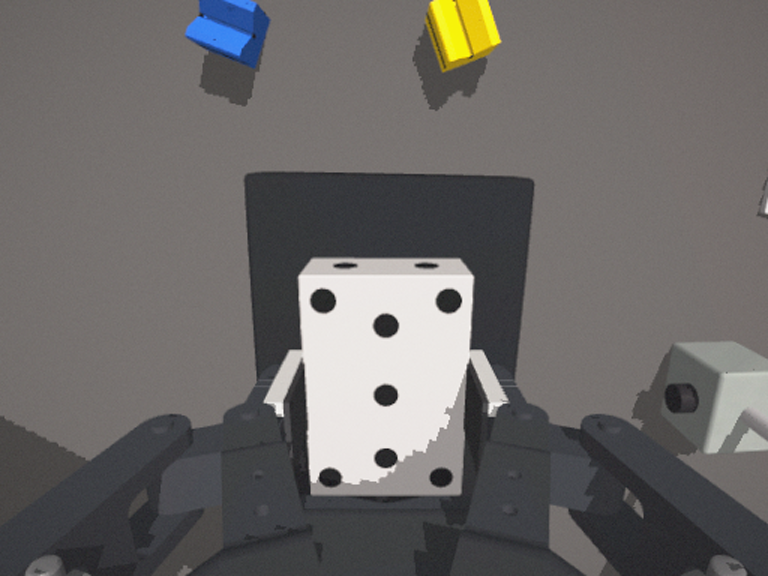

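Emit:
servo_tool --motion '[[[0, 0, 0, 0, 0, 5.1, 40], [0, 0, 0, 0, 0, 7.5, 40], [0, 0, 0, 0, 0, 7.5, 40], [22, -7.5, 0, 0, 0, 0, 40], [38, -13, 0, 0, 0, 0, 40], [46, -15.8, 0, 0, 0, 0, 40], [46, -15.8, 0, 0, 0, 0, 40], [42, -14.4, 0, 0, 0, 0, 40], [32, -11, 0, 0, 0, 0, 40], [20, -6.9, 0, 0, 0, 0, 40]]]'

```text
time: 40.2
position: [0.4527, 0.0652, 0.2323]
orientation: [-3.14, -0.0, 1.454]
contact_force: [-0.0, -0.7, -5.3]
opening: 0.0488
```

Emit:
servo_tool --motion '[[[13, -4.4, 0, 0, 0, 0, 40], [0, 0, 0, 0, 0, 0, 40], [0, 0, 0, 0, 0, 0, 40]]]'

```text
time: 40.5
position: [0.4509, 0.0762, 0.233]
orientation: [-3.141, 0.0, 1.453]
contact_force: [-0.8, -1.1, -5.6]
opening: 0.0485
```

```bash
python3 w.py w22 tray_packing; python3 go.py 451 76.7 95 83.2
```

```text
cam pos [458.4 143.5 302.6]
tray_packing 0.66 [453.7  78.6  -0.9] [389.8 262.1]
t 40.6 pos [451.1  75.8 233.2] rpy [-1.7998e+02  2.0000e-02  8.3170e+01] F [ 0.   0.3 -5.6] open 48.7
turn [-0.02  0.02 -0.03] shift after turn [  0.9  -0.2 138.2] | shift in present axes [ 1.000e+00 -1.000e-01  1.382e+02] len 138.0
```

View pics/w22b.png

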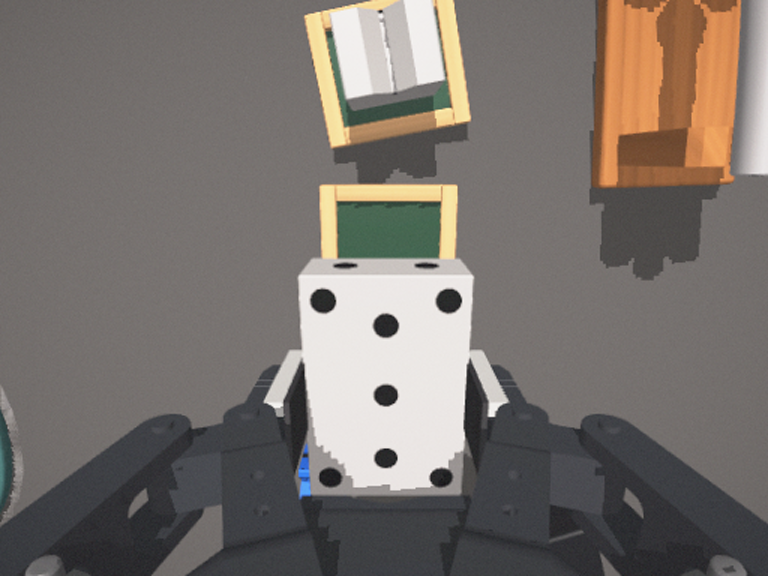

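Run:
```python
from h import *
np.set_printoptions(precision=1,suppress=True)
g,T=snap('wrist','w22c.png')
P=[ray(g,T,u/1.5,v/1.5,.013)*1e3 for u,v in [(320,185.5),(457,185.5)]]
w=np.arctan2(*(P[1]-P[0])[1::-1]);print(P,np.linalg.norm(P[0]-P[1]),np.degrees(w))
y=np.array([-np.sin(w),np.cos(w),0]); print((P[0]+P[1])/2-55.5*y)
```

```text
[array([416.9, 134.4,  13. ]), array([501. , 124.3,  13. ])] 84.72610774172195 -6.8219071850134805
[452.4  74.2  13. ]
```

Emit:
servo_tool --motion '[[[0, 0.5, 10, 0, 0, 0, 40], [0, 0, 20, 0, 0, 0, 40], [0, 0, 24, 0, 0, 0, 40], [0, 0, 24, 0, 0, 0, 40], [0, 0, 20, 0, 0, 0, 40], [0, 0, 15, 0, 0, 0, 40], [0, 0, 11, 0, 0, 0, 40], [0, 0, 7, 0, 0, 0, 40], [0, 0, 4, 0, 0, 0, 40], [0, 0, 0, 0, 0, 0, 40]]]'

```text
time: 41.65
position: [0.4514, 0.0765, 0.0984]
orientation: [-3.142, 0.0, 1.453]
contact_force: [0.1, -0.1, -5.6]
opening: 0.0486
```

```bash
python3 w.py w23; python3 go.py 451.6 75.7 89 83.2
python3 - <<'E'
from h import *
g,T=snap('side','side23.png')
u=[int(x) for x in proj(g,T,np.array([.45,.076,.03]))]
i=g['img'][max(0,u[1]-60):u[1]+60,max(0,u[0]-80):u[0]+80]
cv2.imwrite(f'pics/side23b.png',cv2.resize(i,None,fx=4.5,fy=4.5,interpolation=cv2.INTER_CUBIC))
E
```

```text
cam pos [458.9 143.8 168.1]
t 41.7 pos [451.6  76.5  98.8] rpy [ 1.7997e+02 -1.0000e-02  8.3230e+01] F [ 0.3  0.7 -5.2] open 48.3
turn [ 0.03 -0.01  0.03] shift after turn [-0.8  0.1  9.8] | shift in present axes [-0.8  0.1  9.8] len 10.0
```

View pics/side23b.png

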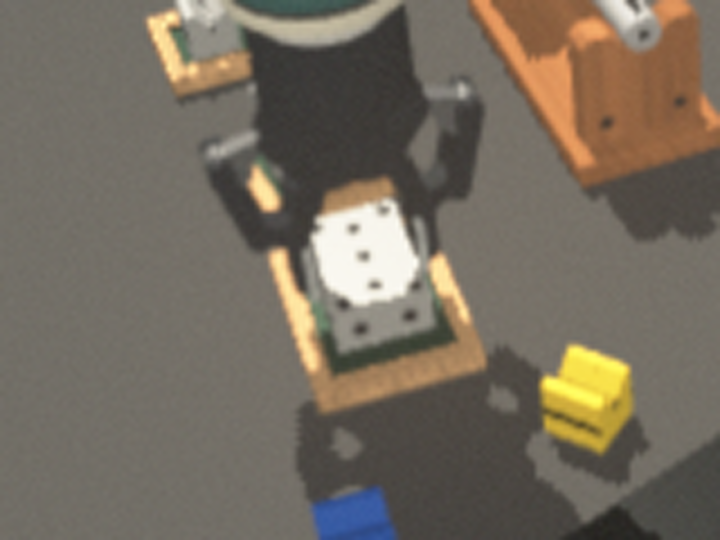

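View pics/w23b.png

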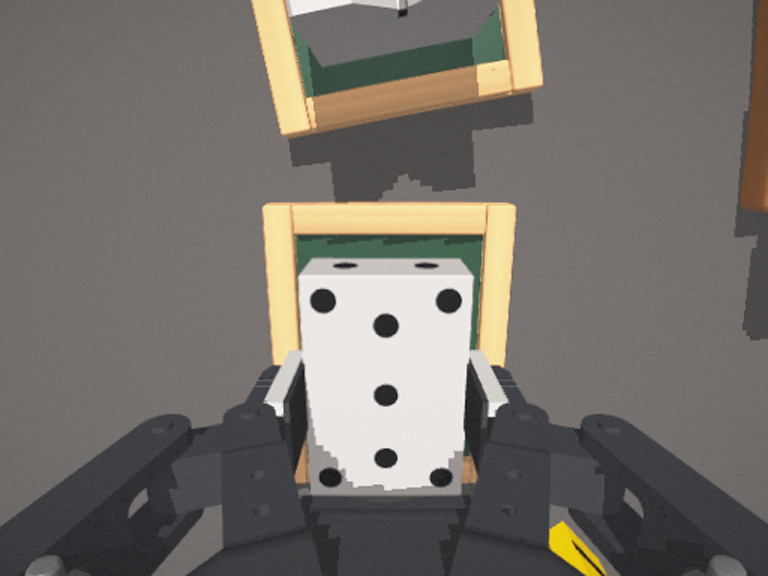

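Emit:
servo_tool --motion '[[[0, 0.6, 4, 0, 0, 0, 40], [0, 0, 3, 0, 0, 0, 40], [0, 0, 1.5, 0, 0, 0, 40], [0, 0, 0.5, 0, 0, 0, 40], [0, 0, 0, 0, 0, 0, 40]]]'

```text
time: 42.25
position: [0.452, 0.0764, 0.0894]
orientation: [-3.141, 0.0, 1.453]
contact_force: [1.0, 0.5, -4.7]
opening: 0.0484
```

Emit:
servo_tool --motion '[[[0, 0, 0.6, 0, 0, 0, 40], [0, 0, 0, 0, 0, 0, 40]]]'

```text
time: 42.45
position: [0.452, 0.0764, 0.0889]
orientation: [3.142, 0.0, 1.453]
contact_force: [0.3, 0.6, -4.9]
opening: 0.0486
```

Emit:
servo_tool --motion '[[[0, 0, 0.4, 0, 0, 0, 40], [0, 0, 0, 0, 0, 0, 40]]]'

```text
time: 42.65
position: [0.452, 0.0764, 0.0887]
orientation: [3.142, -0.0, 1.453]
contact_force: [-1.7, -0.1, -0.1]
opening: 0.0482
```

Emit:
servo_tool --motion '[[[0, 0, 0.3, 0, 0, 0, 40], [0, 0, 0, 0, 0, 0, 40]]]'

```text
time: 42.85
position: [0.4521, 0.0764, 0.0887]
orientation: [3.141, -0.0, 1.453]
contact_force: [-6.2, -0.9, 6.2]
opening: 0.0482
```

Emit:
servo_tool --motion '[[[0, 0, 0, 0, 0, 0, 52], [0, 0, 0, 0, 0, 0, 56], [0, 0, 0, 0, 0, 0, 62], [0, 0, 0, 0, 0, 0, 66], [0, 0, 0, 0, 0, 0, 66], [0, 0, -6, 0, 0, 0, 66], [0, 0, -16, 0, 0, 0, 70], [0, 0, -30, 0, 0, 0, 75], [0, 0, -40, 0, 0, 0, 80], [0, 0, -45, 0, 0, 0, 85]]]'

```text
time: 43.85
position: [0.4514, 0.0764, 0.2264]
orientation: [-3.14, 0.0, 1.453]
contact_force: [0.5, 0.8, 0.4]
opening: 0.085
```

Emit:
servo_tool --motion '[[[-20, 0, -30, 0, 0, 0, 85], [-45, 0, -20, 0, 0, 0, 85], [-48, 0, -10, 0, 0, 0, 85], [-48, 0, 0, 0, 0, 0, 85], [-48, 0, 0, 0, 0, 0, 85], [-48, 0, 0, 0, 0, 0, 85], [-30, 0, 0, 0, 0, 0, 85], [-15, 0, 0, 0, 0, 0, 85], [0, 0, 0, 0, 0, 0, 85], [0, 0, 0, 0, 0, 0, 85]]]'

```text
time: 44.85
position: [0.4165, -0.2229, 0.2853]
orientation: [3.142, -0.0, 1.453]
contact_force: [0.8, -0.5, 0.6]
opening: 0.0851
```

```bash
python3 w.py w24
python3 - <<'E'
from fit import *
np.set_printoptions(precision=1,suppress=True)
for c in ['top','side']:
    g,T=snap(c,c+'24.png'); i=g['img']
    cv2.imwrite(f'pics/{c}24b.png',cv2.resize(i,(800,600),interpolation=cv2.INTER_CUBIC))
    cr=i[155:290,90:260] if c=='top' else i[140:275,110:280]
    cv2.imwrite(f'pics/{c}24c.png',cv2.resize(cr,None,fx=4.4,fy=4.4,interpolation=cv2.INTER_CUBIC))
    for n in ['spindle_c','vblock_large_c','vblock_small_c','packing_c','dial_stand','tray_large','tray_small','tray_packing']:
        for d in arm.spot_point(c,n)[:3]: print(c,n,round(d['score'],2),np.array(d['position'])*1e3)
E
```

```text
cam pos [ 423.9 -155.6  355. ]
top spindle_c 0.9 [641.  204.4  81.6]
top spindle_c 0.4 [449.9  79.   -2.7]
top vblock_large_c 0.59 [465.5 202.3  34.4]
top vblock_small_c 0.56 [517.  -40.6  21. ]
top vblock_small_c 0.48 [386.3 -69.7  17.1]
top vblock_small_c 0.46 [449.9 338.5  29.3]
top packing_c 0.89 [452.9  77.4  23.4]
top dial_stand 0.6 [640.7 207.4  -2.6]
top dial_stand 0.58 [ 760.8 -220.4    0.1]
top tray_large 0.96 [466.1 199.1   3.1]
top tray_packing 0.86 [450.8  78.5  -3.9]
top tray_packing 0.22 [444.4 344.3   1.9]
side vblock_large_c 0.79 [463.  204.2  34.6]
side vblock_small_c 0.88 [517.1 -43.6  15.5]
side vblock_small_c 0.7 [446.4 343.   25.1]
side vblock_small_c 0.69 [388.4 -69.8  17.1]
side packing_c 0.65 [452.   76.2  22.3]
side dial_stand 0.56 [ 754.6 -219.5    4. ]
side tray_large 0.51 [467.5 201.8  -3.1]
side tray_small 0.52 [452.4 340.5   0.3]
side tray_packing 0.57 [456.7  74.3   2.5]
```

View pics/top24c.png

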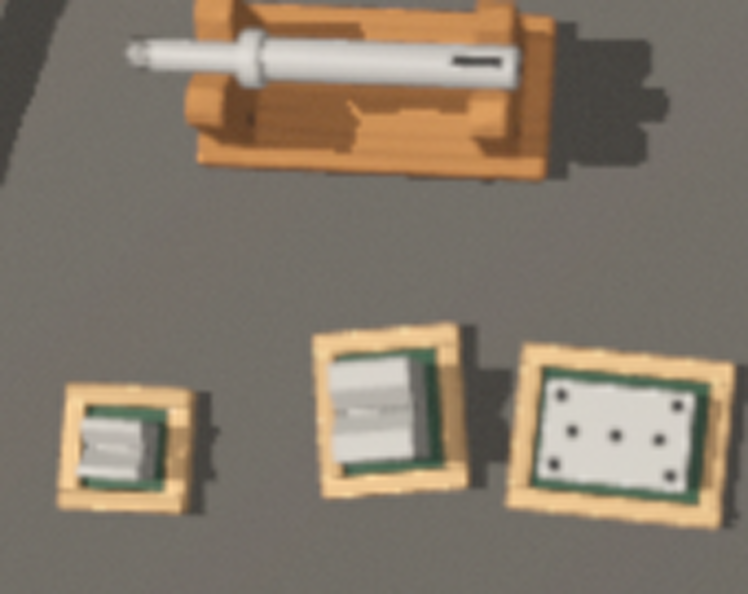

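View pics/side24c.png

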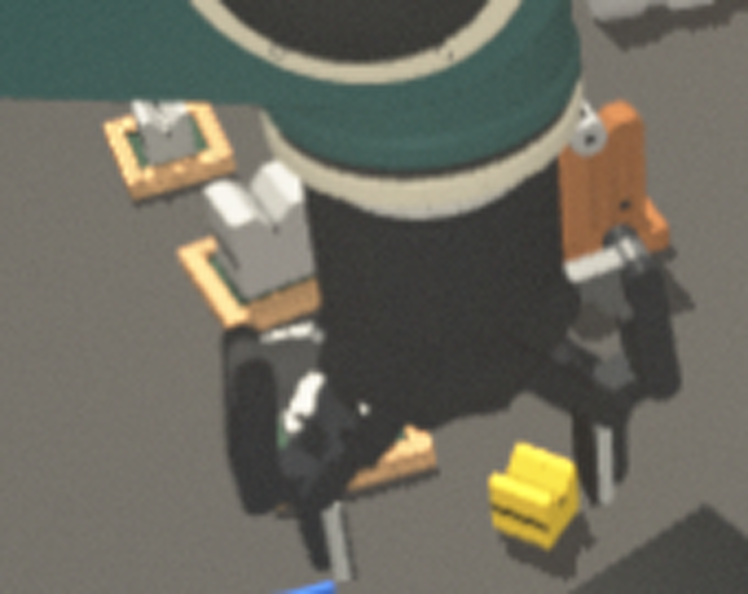

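View pics/top24b.png

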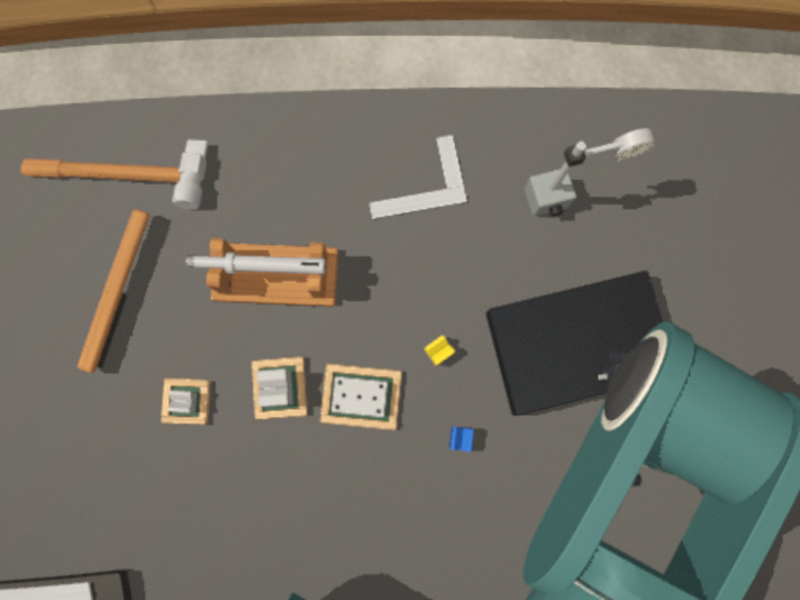

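```bash
python3 -c "
from h import *
s=arm.read_state();print(s['time'],s['contact_force'])
print(arm.close_job())"
```

```text
45.8 [ 0.56698593  0.18088733 -0.5617886 ]
the job is handed in; nothing more can be done
None
```

The set-up is apart and the job is handed in at 45.8 s of the 144 s allowed. I laid the spindle in both notches of its rack, then put the large V-block, the small V-block and the packing block in their trays, in that order. Each part was lowered until the force reading showed it touching, and only then released.

- **Spindle:** the last top view shows it lying in both notches. The network puts its grip point at (641, 204) mm, and I fitted the rack centre at (640, 207). A wrist picture taken just after release shows the collar clear of the boards.
- **Blocks:** the top view shows all three inside their recesses, square to the trays and right way up. Each block touched down at the height worked out from the tray floor to within about 0.2 mm, so they are flat.
- **Dial stand:** its position matches the first measurement, (761, -220) mm in the top view both times. The blue and yellow look-alikes were not touched.
- **Robot:** it ended clear of everything, with no load on the wrist. The largest force I read was about 15 N, while setting down the large V-block.
- **Checks that fell short:**
  - In the last side picture the arm hid most of the packing tray and the rack, so the side view did not confirm the spindle.
  - The two cameras differ by up to 4 to 5 mm on where the small V-block sits, which is within the networks' error.

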